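Lever the spent battery pack out of the judges' tablet dock

ROBOT

A 6-joint arm with a two-finger parallel gripper is mounted at the origin on the work surface. World frame = base frame: x ahead of the robot, y to its left, z up, the work surface at z = 0. Lengths are in m, angles in rad, forces in N, time in s.
With the tool pointing down it reaches from about 0.4 to 0.825 m from the base axis. Payload 7 kg.
Tool frame: the origin (TCP) lies on the centre line of the jaws, within the pads' length; the fingertips stand 25 mm ahead of it and the grasp point (between the pads) lies 6 mm ahead of it; z points along the fingers, y is the direction in which the jaws open and shut (so a half turn about z gives the same grasp; the last joint's range is limited). The gripper opens to 85 mm and grips with 20 to 120 N. Pads are 22 mm wide; open, the fingers measure 114 mm over their backs; the gripper's body (76 mm by 85 mm) begins 54 mm behind the grasp point. The pads swing forward as they close: fully open they stand 13 mm farther back than shut.
Start: joints at [-0.958, 0.359, 0.012, 0, -1.224, -0.288], TCP at [0.215, -0.64, 0.256] pointing down, gripper open.
Joint ranges: [-3.07, 3.07], [-1.43, 2.12], [-1.02, 1.25], [-3.03, 1.67], [-3.05, -0], [-3.03, 3.03]. Speed limits (rad/s): [2.39, 2.39, 3.01, 3.14, 3.14, 3.14].

INTERFACE

Orientations are given as a rotation vector (axis times angle).
In Python, from bench import bot gives the robot as it stands.
- The arm moves only by the tool move_arm, never from a script. Its argument "series" is a list of rows, each a list of 7 numbers: the gripper command: -1 is fully open, 1 is shut, values between are in proportion, then the shift along the tool's x, y, z in cm, then the turn, a rotation vector about the tool's x, y, z in degrees. In form: [[hand, dx, dy, dz, ax, ay, az], ...]. A call has 1 to 12 rows; each row shifts and turns the commanded pose from where the row before left it, along the tool's axes as they then stand; what a row does not reach is not made up. A row lasts 1/8 s, in which the tool goes at most 62.5 mm and 10.7 degrees, less where a joint would pass 70% of its speed; a pose out of reach is approached as far as the arm can. A call is refused whole if a number of a shift passes 6.25 or a number of a turn 10.7, either way. A call with a gripper value outside its range is refused whole. The fingers move at their own pace and stop on an object; "newtons" is the grip in N (left out, the last holds). Time passes only in rows, so rows that do not move let the fingers close. It gives the time, the measured TCP pose, the force and the opening at its end, in the units of the state.
- bot.sense(): the state, without advancing time (a new reading comes with each control period).
- bot.camera(name): name is "side" or "top" or "wrist"; returns the picture (384x512x3 uint8, red, green, blue); there is no depth.
- bot.camera_info(name): a dict with "fx", "fy", "cx", "cy" (pixels), "rvec" (rotation vector, rad) and "tvec" (3), from world to camera coordinates, as OpenCV has them. Camera axes: x right, y down, z forward; pixel columns grow to the right and rows downward; lengths in m; the calibration is good to about 2 mm. The wrist camera is an equidistant fisheye: a pixel r from the principal point sees the ray r / f radians off the axis. A picture is of the moment at which its call begins: read the wrist's pose just before it. camera_info takes no time and is no camera call; for the wrist camera it gives the pose at the moment of the call.
- bot.finish_job(): hands the job in, once; it reports no verdict.
The state is a dict: "t": time; "joint_pos": joint angles; "joint_vel": joint speeds; "joint_efforts": joint torques, N m; "position": TCP position; "tcp_rot": TCP orientation; "force": force on the tool from outside, world axes, zero at the start; "ft_torque": the same for the moment, N m; "opening": opening from 0.0 (shut) to 1.0 (fully open).
Only numpy, scipy, OpenCV 4.12 (cv2) and the standard library are available. Lean on these libraries where they do the work, as an engineer would, in place of code of your own. Each camera call takes 0.05 s, during which the arm holds its last target.

TASK

The tablet dock's battery pack is held by spring catches: with the pry bar under the lip at its front end, lever that end up until it springs past the catches, keeping the fingers off the pack until then. Hang the pry bar back in its holder, lift the pack out and lay it flat, right side up, in the charging tray without dropping it. Leave the two tasting cups beside the dock where they stand.

Things in the scene. Friction and masses are not known exactly. Their poses are not given: they have to be found in the camera images.
- dock: Black tablet dock, fixed. Origin on the table below the seated pack's front edge; x along the pack, lip end to rear (roughly to the robot's left), y towards the robot, z up. Base x -30 to 165, y +-62 mm, top (seat floor and front ledge) z 45 mm. Side rails 6 high at |y| 29.5 to 37.5, x 50 to 150; rear wall 14 high at x 152. A tablet leans back on its far side, y -75 to -230, up to z 155 mm.
- ledge (a point): Middle of the dock's flat, open front ledge (dock frame -20, 0, 45 mm), where the pry bar's heel goes. From here the pocket under the pack's lip is reached going +x; two stops 8 mm high stand in the pocket at x 9 to 14 mm, |y| 18 to 28 mm, so the way in is 36 mm wide.
- catches (a point): Point midway between the two spring catches (dock frame 17, 0, 67 mm): a round steel nose on each side in a grey housing (28 x 16 mm, top 30 mm above the seat floor, x 3 to 31, |y| 38 to 54 mm). The noses yield outward and bear just above a small rib on each side of the pack.
- pack: Grey battery pack, 150 long (x) x 56 wide (y) x 30 mm high, 0.28 to 0.44 kg. Origin: centre of its underside; seated at (75, 0, 45) mm in the dock frame, axes alike, 1.5 mm play. Its front 16 mm (-x end) is a lip: the lower 12 mm are cut away, leaving a pocket 12 high, 16 deep above the dock's floor. Side ribs stand out 3 mm, 6 to 28 mm from the front end.
- pack_lip (a point): Middle of the lip's lower front edge (pack frame -75, 0, 12 mm); 57 mm above the table when seated. About 10 N upward here, raising it 6 to 7 mm (rear edge stays down as a hinge), takes the ribs past the noses; the end then springs up and stays, lip about 12 mm above its seated height, pack pitched 5 degrees, loose.
- pack_top (a point): Centre of the pack's upper face. Once sprung, the pack can be gripped here across its 56 mm width, fingertips some 16 mm below this face (above the dock's rails), and lifted straight up.
- bar: Steel pry bar, wooden handle, 0.25 kg, hanging upright at the start. Origin: axis of the rounded heel (radius 4 mm) at the shank's lower end; z up along the handle, x the way the foot points. Shank 8 x 20 mm (x, y); guard plate 36 x 46 x 6 mm at z 60 to 66, by which it hangs; handle 20 (x) x 24 mm (y), z 66 to 136.
- bar_grip (a point): Middle of the bar's handle (bar frame 0, 0, 100 mm): grip it here from above, along the handle, across its 24 mm (y), firmly (80 N or more).
- bar_tip (a point): End of the foot, mid-thickness (bar frame 31, 0, -14 mm). The foot is 34 long, 20 wide, 5 mm thick, from the heel forward and 25 degrees below the bar's x axis: with the handle leaned back 25 degrees (top away from where the foot points) it is level; leaning further back on the heel, to about 50 degrees, raises the tip 14 mm.
- holder: Wooden block holder, fixed, 74 (x) x 54 (y) x 95 mm high, with an open slot 50 x 30 mm, 83 deep. Origin: centre of its underside. Hanging, the bar has the holder's axes, its origin at (-13, 0, 35) mm in the holder's frame and the guard plate on the rim; about 5 mm play each way.
- tray: Shallow black charging tray, fixed, 190 (x) x 110 (y) x 12 mm high, walls 5 mm thick, inner floor 5 mm above the table. Origin: centre of its underside. The pack goes in with its long side along the tray's x, either way round.
- cup_a: Clear plastic tasting cup, 85 high, 72 across, beside the tablet, back left. Sizes in mm; a loose bystander. Origin at the centre of its underside.
- cup_b: Clear plastic tasting cup, 85 high, 72 across, between dock and robot. Sizes in mm; a loose bystander. Origin at the centre of its underside.
There are look-alikes about, which are no part of the job. Leave any pink look-alike of the bar alone.

How it is judged:
By the outcome, as a careful person would: the job done as asked, in the order asked, and still so for the second after the job is handed in, with the robot touching nothing.
It also fails if it takes over 61 s, if anything falls off the work surface, if the arm or the gripper's body presses on something with over 40 N, if the wrist force passes 120 N, or if a joint passes its speed limit or range.

## Working session

There is one attempt and no reset: what is moved stays moved. The work goes in short steps, Python scripts to look and compute and a tool call to move; the robot and the scene stay as the last step left them, time stands still between calls to the robot, and variables do not carry over. Pictures are saved under pics/ and viewed, and the job is handed in when it is done.

Besides the shell and the picture viewer there is one more tool, called after "Request:" as name(argument=value, ...), one argument or row to a line, values as JSON. move_arm: Moves the arm, as the interface text tells. Its arguments: {"type":"object","properties":{"series":{"type":"array"},"newtons":{"type":"number"}},"required":["series"]}

```bash
ls; mkdir -p pics
python3 - <<'E'
from bench import bot
import cv2
print(bot.sense())
for n in ("side","top","wrist"):
    i=bot.camera_info(n); print(n,i)
    cv2.imwrite(f"pics/a_{n}.png",cv2.cvtColor(bot.camera(n),cv2.COLOR_RGB2BGR))
E
```

```text
pics
{'t': 0.0, 'joint_pos': array([-9.57884314e-01,  3.59366116e-01,  1.10346136e-02, -3.55651364e-04,
       -1.22409714e+00, -2.88091694e-01]), 'joint_vel': array([ 0.00069022,  0.00027822,  0.00101023, -0.00032525, -0.00056362,
       -0.00019746]), 'joint_efforts': array([-1.18748179e-03, -5.83316302e+01,  2.93419629e+01,  6.93648264e+00,
       -6.12112795e-03,  5.21337171e-06]), 'position': array([ 0.21524424, -0.63928205,  0.25536554]), 'tcp_rot': array([ 5.07732329e-01, -3.09987608e+00, -2.53659261e-03]), 'force': array([-0.61562382, -0.86929833,  0.41530399]), 'ft_torque': array([-0.02459888, -0.01342631, -0.01104224]), 'opening': 1.003605753346764}
side {'fx': 421.53582528673616, 'fy': 421.53582528673616, 'cx': 252.88284922451516, 'cy': 187.83119908488612, 'rvec': array([ 0.50989325, -2.57830631,  1.40726478]), 'tvec': array([0.51350295, 0.21137905, 0.91357205])}
top {'fx': 414.0466473507226, 'fy': 414.0466473507226, 'cx': 255.80367134221925, 'cy': 192.0404523635257, 'rvec': array([ 2.15622191, -2.16239364,  0.16218845]), 'tvec': array([-0.01563517,  0.56240214,  1.14114501])}
wrist {'fx': 297.3186396354542, 'fy': 297.3186396354542, 'cx': 259.4132388002345, 'cy': 194.8824676710659, 'rvec': array([-1.73452477, -2.41594099, -0.31965891]), 'tvec': array([ 0.673597  , -0.03213544,  0.37800239])}
```

View pics/a_side.png

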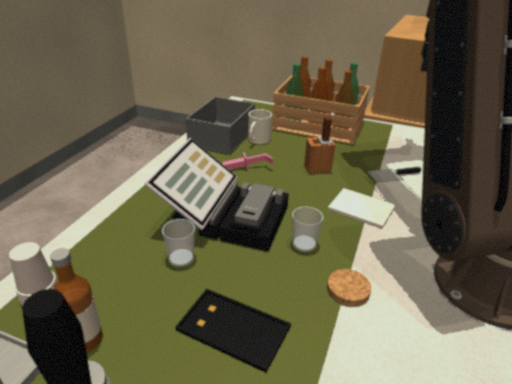

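View pics/a_top.png

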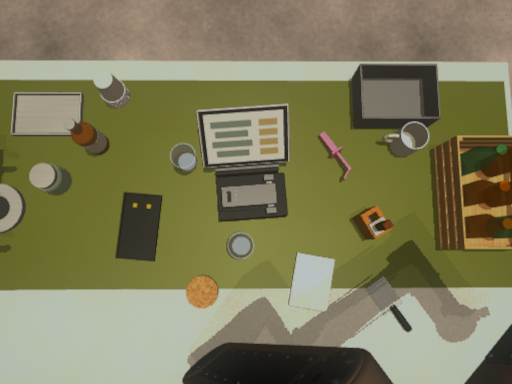

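View pics/a_wrist.png

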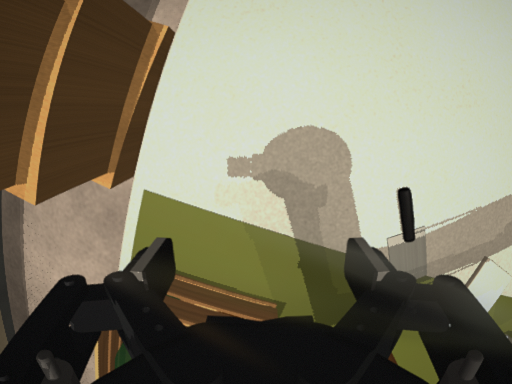

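```bash
cat > h.py <<'E'
import numpy as np, cv2
from scipy.spatial.transform import Rotation as R
from bench import bot
def cam(n):
    i=bot.camera_info(n); K=np.array([[i['fx'],0,i['cx']],[0,i['fy'],i['cy']],[0,0,1]])
    return i,K,R.from_rotvec(i['rvec']).as_matrix(),np.array(i['tvec'])
def ray(n,uv,c=None):
    i,K,Rm,t=c or cam(n)
    if n=='wrist':
        d=np.array([(uv[0]-i['cx'])/i['fx'],(uv[1]-i['cy'])/i['fy']]);r=np.linalg.norm(d)
        v=np.array([*(d/r*np.sin(r) if r>0 else d),np.cos(r)])
    else: v=np.array([(uv[0]-i['cx'])/i['fx'],(uv[1]-i['cy'])/i['fy'],1])
    o=-Rm.T@t; v=Rm.T@v; return o,v/np.linalg.norm(v)
def onz(n,uv,z,c=None):
    o,v=ray(n,uv,c); return o+v*(z-o[2])/v[2]
def proj(n,P,c=None):
    i,K,Rm,t=c or cam(n); p=Rm@np.asarray(P,float)+t
    if n=='wrist':
        r=np.hypot(p[0],p[1]); th=np.arctan2(r,p[2]); return np.array([i['cx']+i['fx']*th*p[0]/r,i['cy']+i['fy']*th*p[1]/r])
    return np.array([i['fx']*p[0]/p[2]+i['cx'],i['fy']*p[1]/p[2]+i['cy']])
def tri(obs):
    A=np.zeros((3,3));b=np.zeros(3)
    for n,uv in obs:
        o,v=ray(n,uv); M=np.eye(3)-np.outer(v,v); A+=M;b+=M@o
    return np.linalg.solve(A,b)
def snap(n,name,crop=None,s=1):
    im=cv2.cvtColor(bot.camera(n),cv2.COLOR_RGB2BGR); cv2.imwrite(f"pics/{name}_raw.png",im)
    if crop:
        x0,y0,x1,y1=crop; im=im[y0:y1,x0:x1]
    cv2.imwrite(f"pics/{name}.png",cv2.resize(im,None,fx=s,fy=s,interpolation=cv2.INTER_CUBIC)); return im
def st():
    s=bot.sense(); print('t',round(s['t'],3),'p',np.round(s['position'],4),'rv',np.round(s['tcp_rot'],4),'F',np.round(s['force'],1),'T',np.round(s['ft_torque'],2),'op',round(s['opening'],3)); return s
E
python3 - <<'E'
import cv2
im=cv2.imread('pics/a_top.png')
def c(n,src,x0,y0,x1,y1,s): cv2.imwrite(n,cv2.resize(src[y0:y1,x0:x1],None,fx=s,fy=s,interpolation=cv2.INTER_CUBIC))
c('pics/c1.png',im,190,95,310,225,6) if 0 else c('pics/c1.png',im,205,150,305,225,8)
c('pics/c2.png',im,345,190,415,250,10)
c('pics/c3.png',im,105,180,175,270,6)
s=cv2.imread('pics/a_side.png')
c('pics/c4.png',s,200,100,350,250,4)
E
```

```text
(no output)
```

View pics/c1.png

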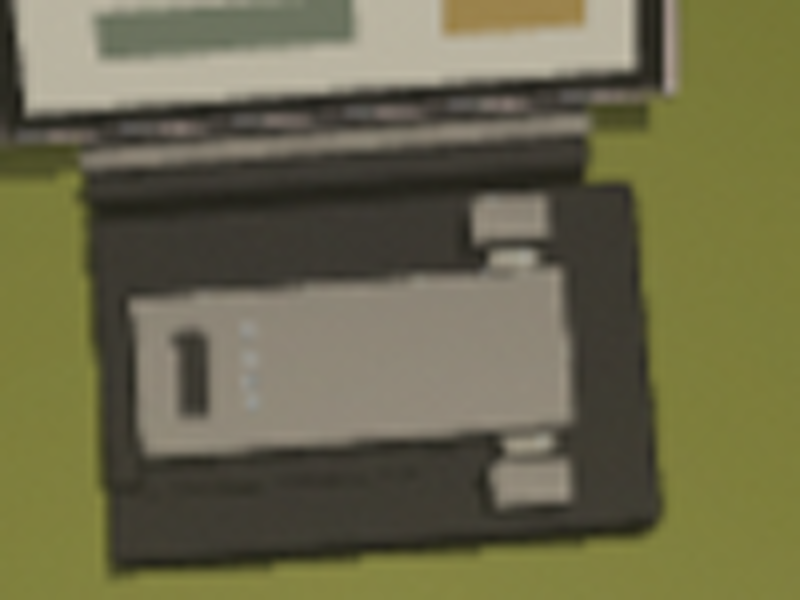

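View pics/c2.png

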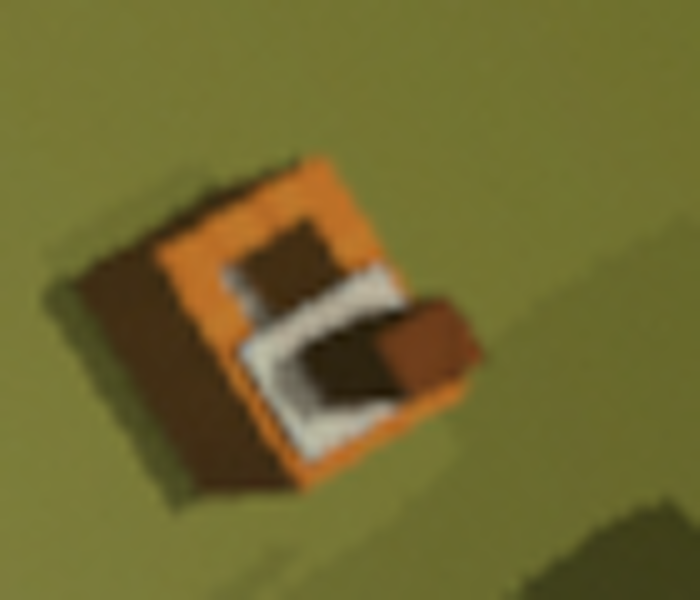

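View pics/c3.png

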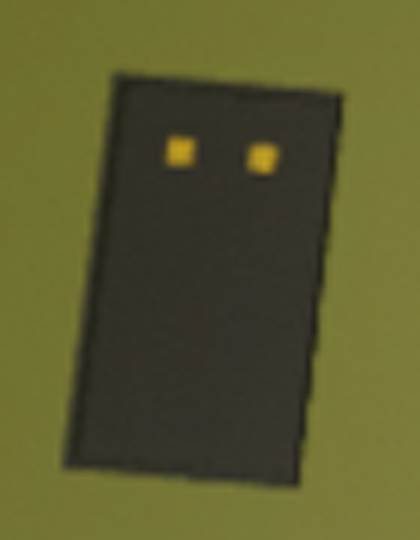

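View pics/c4.png

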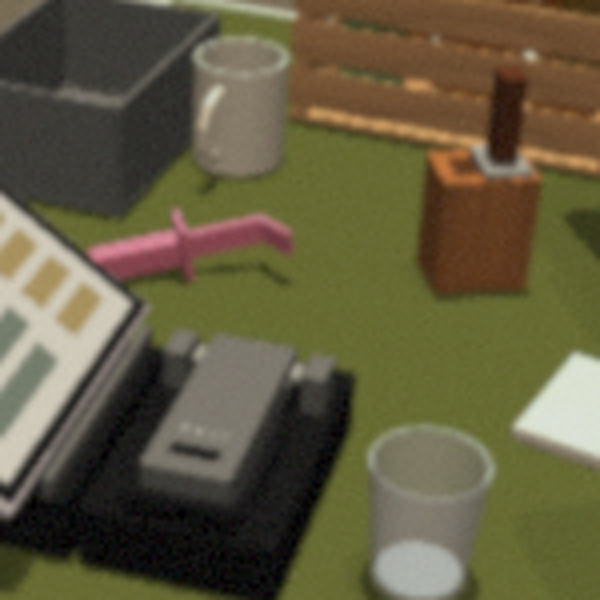

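Run:
```python
from h import *
def f(pts,x0,y0,s,z): return np.array([onz('top',((x+.5)/s-.5+x0,(y+.5)/s-.5+y0),z) for x,y in pts])
np.set_printoptions(precision=4,suppress=True)
P=f([(128,298),(563,265),(575,422),(145,458)],205,150,8,.075)
print('pack',P[:,:2].tolist(),P.mean(0)); print([np.linalg.norm(P[i]-P[(i+1)%4]) for i in range(4)])
d=(P[0]-P[1])+(P[3]-P[2]); print('pack x dir deg',np.degrees(np.arctan2(d[1],d[0])))
D=f([(632,183),(660,525),(112,572)],205,150,8,.045); print('dock',D, np.linalg.norm(D[0]-D[1]),np.linalg.norm(D[2]-D[1]),np.degrees(np.arctan2(*(D[2]-D[1])[1::-1])))
H=f([(155,250),(322,157),(472,383),(300,492)],345,190,10,.095); print('hold',H,H.mean(0)); print([np.linalg.norm(H[i]-H[(i+1)%4]) for i in range(4)])
d=(H[0]-H[3])+(H[1]-H[2]); print('holder x deg',np.degrees(np.arctan2(d[1],d[0])))
T=f([(117,73),(342,93),(299,485),(66,467)],105,180,6,.012); print('tray',T,T.mean(0)); print([np.linalg.norm(T[i]-T[(i+1)%4]) for i in range(4)])
d=(T[0]-T[3])+(T[1]-T[2]); print('tray long deg',np.degrees(np.arctan2(d[1],d[0])))
hd=f([(430,345)],345,190,10,.171);print('handle top',hd)
for n,uv in (('cupb',(241,245)),('cupa',(184,158))): print(n,onz('top',uv,.085),onz('top',uv,0))
# camera side: handle top
print('side proj of handle top', proj('side',hd[0]), 'seen approx', 200+508/4,100+75/4)
st()
```

```text
pack [[0.5720748790610226, 0.08051390889483945], [0.5833747021073474, -0.06970675310301913], [0.5287423687099185, -0.07328404252479437], [0.5166631475060256, 0.07428405969192724]] [0.5502 0.003  0.075 ]
[np.float64(0.1506450573100662), np.float64(0.05474932741189585), np.float64(0.14806165059439724), np.float64(0.05576083764627355)]
pack x dir deg 94.4890162198001
dock [[ 0.6177 -0.0965  0.045 ]
 [ 0.4955 -0.1048  0.045 ]
 [ 0.4796  0.0875  0.045 ]] 0.12239055701712097 0.19293149416303254 94.74464669775668
hold [[ 0.4928 -0.2975  0.095 ]
 [ 0.518  -0.3439  0.095 ]
 [ 0.4568 -0.3818  0.095 ]
 [ 0.4278 -0.3341  0.095 ]] [ 0.4738 -0.3393  0.095 ]
[np.float64(0.05274520170102731), np.float64(0.07198767845070968), np.float64(0.05584496566144037), np.float64(0.07463023428518276)]
holder x deg 30.539015160712104
tray [[0.5674 0.3639 0.012 ]
 [0.5574 0.2554 0.012 ]
 [0.3707 0.2707 0.012 ]
 [0.3795 0.3807 0.012 ]] [0.4688 0.3177 0.012 ]
[np.float64(0.10895394916448504), np.float64(0.18741447514462042), np.float64(0.1102955071544562), np.float64(0.18859773755842665)]
tray long deg -4.894778813516473
handle top [[ 0.4627 -0.3454  0.171 ]]
cupb [0.4126 0.0238 0.085 ] [0.4132 0.0255 0.    ]
cupa [0.651  0.1811 0.085 ] [0.6697 0.1947 0.    ]
side proj of handle top [326.5962 117.3462] seen approx 327.0 118.75
t 0.15 p [ 0.2153 -0.6394  0.2556] rv [ 0.5078 -3.0999 -0.0019] F [-0.4 -0.4  0.8] T [-0.03  0.03 -0.03] op 1.001
```

```bash
cat >> h.py <<'E'
np.set_printoptions(precision=4,suppress=True)
def yawdown(deg):
    c,s=np.cos(np.radians(deg)),np.sin(np.radians(deg))
    x=np.array([c,s,0]);z=np.array([0,0,-1.]);return np.c_[x,np.cross(z,x),z]
def rows(p0,R0,p1,R1,n):
    Rt=R.from_matrix(R0.T@R1).as_rotvec(); w=Rt/n; r=R.from_rotvec(w).as_matrix()
    S=sum(np.linalg.matrix_power(r,k) for k in range(n)); d=np.linalg.solve(S,R0.T@(np.asarray(p1)-p0))
    print(n,'rows of',np.round(d*100,2),np.round(np.degrees(w),2)); return d
def apply(p,Rm,rws):
    for r in rws:
        p=p+Rm@(np.array(r[1:4])/100); Rm=Rm@R.from_rotvec(np.radians(r[4:7])).as_matrix()
    return p,Rm
def cur():
    s=bot.sense(); return s['position'],R.from_rotvec(s['tcp_rot']).as_matrix()
E
python3 - <<'E'
from h import *
p,Rm=cur()
A=np.array([.28,-.46,.26]); RA=yawdown(-155)
rows(p,Rm,A,RA,4)
rows(A,RA,[.4626,-.3456,.25],yawdown(-149.5),4)
E
```

```text
4 rows of [-3.12  3.61 -0.11] [ 0.02 -0.   -1.6 ]
4 rows of [-5.37  0.47  0.25] [ 0.    0.   -1.37]
```

Request:
move_arm(
  series=[
    [-1,-3.1,3.6,-0.1,0,0,-1.6],
    [-1,-3.1,3.6,-0.1,0,0,-1.6],
    [-1,-3.1,3.6,-0.1,0,0,-1.6],
    [-1,-3.1,3.6,-0.1,0,0,-1.6],
    [-1,-5.4,0.5,0.25,0,0,-1.4],
    [-1,-5.4,0.5,0.25,0,0,-1.4],
    [-1,-5.4,0.5,0.25,0,0,-1.4],
    [-1,-5.4,0.5,0.25,0,0,-1.4],
    [-1,0,0,0,0,0,0],
    [-1,0,0,0,0,0,0],
  ],
)

```text
t: 1.4
position: [0.4624, -0.3444, 0.2499]
tcp_rot: [0.83, -3.029, -0.001]
force: [-0.0, 0.1, -0.1]
opening: 1.0
```

Run:
```python
from h import *
s=st(); print(s['joint_pos']); print(cur()[1])
snap('wrist','b_wrist',None,1.5)
c=cam('wrist')
print('exp handle top',proj('wrist',[.4626,-.3456,.171],c), 'TCP+2cm', proj('wrist',cur()[0]+[0,0,-.02],c))
```

```text
t 1.4 p [ 0.4624 -0.3444  0.2499] rv [ 0.83   -3.0291 -0.001 ] F [-0.   0.1 -0.1] T [0.04 0.08 0.03] op 1.0
[-0.3011  0.2028 -0.2192 -0.0001 -1.1498 -0.7347]
[[-0.8603 -0.5098 -0.0009]
 [-0.5098  0.8603  0.0004]
 [ 0.0006  0.0008 -1.    ]]
exp handle top [257.1011 213.9366] TCP+2cm [258.2236 250.8757]
```

View pics/b_wrist.png

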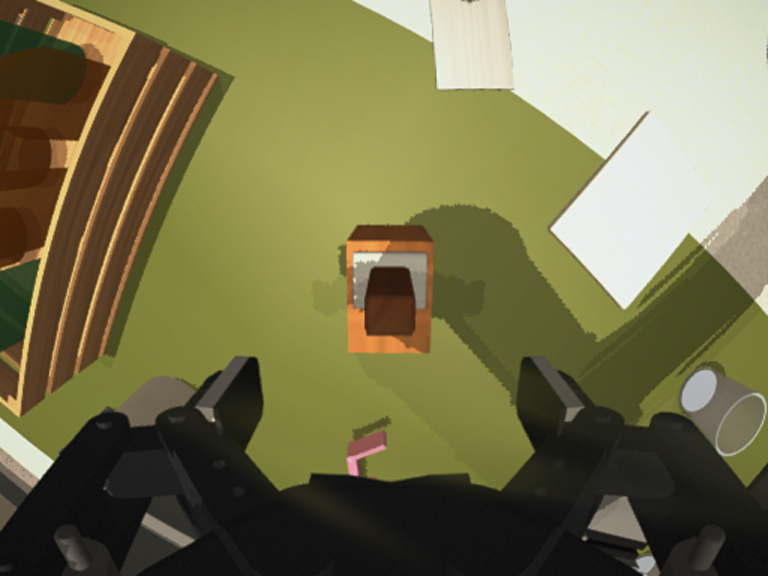

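Run:
```python
from h import *
im=cv2.imread('pics/b_wrist_raw.png')[140:250,215:305]
cv2.imwrite('pics/b2.png',cv2.resize(im,None,fx=7,fy=7,interpolation=cv2.INTER_CUBIC)[:600])
```

```text
(no output)
```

View pics/b2.png

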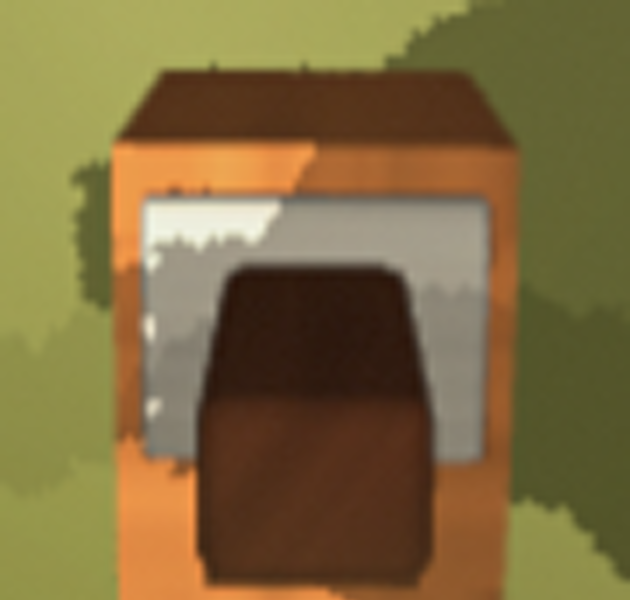

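Run:
```python
from h import *
c=cam('wrist')
g=lambda x,y,z: onz('wrist',(215+(x+.5)/7-.5,140+(y+.5)/7-.5),z,c)
for q in [(200,398),(432,398),(432,580),(205,582)]: print(g(*q,.171))
m=sum(g(*q,.171) for q in [(200,398),(432,398),(432,580),(205,582)])/4; print('top',m)
a,b,d=g(145,197,.101),g(490,197,.101),g(485,462,.101); print('guard',a,b,d,(a+d)/2,np.linalg.norm(a-b),np.linalg.norm(b-d), np.degrees(np.arctan2(*(a-b)[1::-1])))
a,b=g(112,143,.095),g(520,148,.095); print('rim edge mid',(a+b)/2,np.linalg.norm(a-b))
x=np.array([np.cos(np.radians(30.5)),np.sin(np.radians(30.5)),0]);print('holder from edge',(a+b)/2+.037*x)
rows(*cur(),[m[0],m[1],.140],yawdown(-149.5),4)
```

```text
[ 0.4566 -0.3602  0.171 ]
[ 0.4451 -0.3407  0.171 ]
[ 0.4612 -0.3308  0.171 ]
[ 0.4729 -0.3503  0.171 ]
top [ 0.459  -0.3455  0.171 ]
guard [ 0.4553 -0.3734  0.101 ] [ 0.4325 -0.3349  0.101 ] [ 0.4633 -0.3166  0.101 ] [ 0.4593 -0.345   0.101 ] 0.04471488602712344 0.03588241369821472 -59.35191644378584
rim edge mid [ 0.4389 -0.3573  0.095 ] 0.05386804629016048
holder from edge [ 0.4708 -0.3386  0.095 ]
4 rows of [0.07 0.02 2.75] [ 0.01 -0.01  0.02]
```

Request:
move_arm(
  newtons=110,
  series=[
    [-1,0.05,0,2.75,0,0,0],
    [-1,0.05,0,2.75,0,0,0],
    [-1,0.05,0,2.75,0,0,0],
    [-1,0,0,2.75,0,0,0],
    [-0.2,0,0,0,0,0,0],
    [1,0,0,0,0,0,0],
    [1,0,0,0,0,0,0],
    [1,0,0,0,0,0,0],
    [1,0,0,0,0,0,0],
    [1,0,0,0,0,0,0],
  ],
)

```text
t: 2.7
position: [0.4618, -0.3458, 0.1418]
tcp_rot: [-0.83, 3.029, -0.002]
force: [-0.7, 0.0, 6.3]
opening: 0.268
```

Run:
```python
from h import *
st(); snap('wrist','c_w',None,1.5);
```

```text
t 2.7 p [ 0.4618 -0.3458  0.1418] rv [-0.8295  3.0286 -0.0024] F [-0.7  0.   6.3] T [ 0.25  0.52 -0.05] op 0.268
```

View pics/c_w.png

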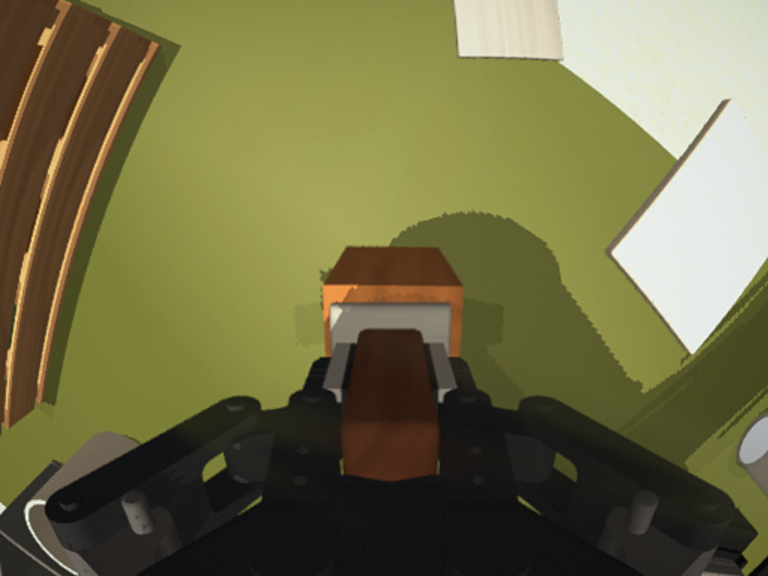

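```bash
cat >> h.py <<'E'
L=.1068
yawD=94.5; xd=np.array([np.cos(np.radians(yawD)),np.sin(np.radians(yawD)),0]); yd=np.array([-xd[1],xd[0],0])
O=np.array([.5502,.003,0])-.075*xd
def dk(x,y,z): return O+xd*x/1e3+yd*y/1e3+np.array([0,0,z/1e3])
def barpose(x,z,lean,y=0,ox=0):
    Rm=yawdown(yawD-180)@R.from_euler('y',-lean,degrees=True).as_matrix()
    return dk(x,y,z)-Rm@np.array([ox,0,L]),Rm
def heel(p,Rm,ox=0):
    h=p+Rm@np.array([ox,0,L])-O; return np.array([h@xd,h@yd,h[2]])*1e3
E
python3 - <<'E'
from h import *
p,Rm=cur(); p1=p+[0,0,.15]
t,Rt=barpose(-45,110,25)
d=rows(p1,Rm,t,Rt,9); print(t)
w=R.from_matrix(Rm.T@Rt).as_rotvec()/9
q,Q=p1,Rm
for k in range(9):
    q,Q=apply(q,Q,[[0,*(d*100),*np.degrees(w)]]); print(q, heel(q,Q))
E
```

```text
9 rows of [-2.25  0.02  1.41] [-1.56 -2.48 -6.98]
[ 0.5632 -0.1616  0.2068]
[ 0.4811 -0.3343  0.2777] [-251.1151   92.5619  171.0217]
[ 0.4991 -0.3198  0.2646] [-233.0117   71.5087  158.3387]
[ 0.5155 -0.3026  0.2526] [-211.9449   52.5242  147.0423]
[ 0.5299 -0.2831  0.2418] [-188.2517   35.9875  137.1932]
[ 0.542  -0.2615  0.2323] [-162.3151   22.2351  128.8271]
[ 0.5516 -0.2381  0.224 ] [-134.5568   11.5549  121.9538]
[ 0.5584 -0.2134  0.217 ] [-105.4306    4.1812  116.557 ]
[ 0.5623 -0.1878  0.2113] [-75.414    0.2909 112.5947]
[ 0.5632 -0.1616  0.2068] [-45.  -0. 110.]
```

Request:
move_arm(
  series=[
    [1,0,0,-5,0,0,0],
    [1,0,0,-5,0,0,0],
    [1,0,0,-5,0,0,0],
    [1,-2.25,0,1.4,-1.56,-2.48,-6.98],
    [1,-2.25,0,1.4,-1.56,-2.48,-6.98],
    [1,-2.25,0,1.4,-1.56,-2.48,-6.98],
    [1,-2.25,0,1.4,-1.56,-2.48,-6.98],
    [1,-2.25,0,1.4,-1.56,-2.48,-6.98],
    [1,-2.25,0,1.4,-1.56,-2.48,-6.98],
    [1,-2.25,0,1.4,-1.56,-2.48,-6.98],
    [1,-2.25,0,1.4,-1.56,-2.48,-6.98],
    [1,-2.25,0,1.4,-1.56,-2.48,-6.98],
  ],
)

```text
t: 4.25
position: [0.5638, -0.1612, 0.2061]
tcp_rot: [-2.066, 1.903, 0.462]
force: [-0.1, -0.1, -1.8]
opening: 0.268
```

Run:
```python
from h import *
s=st(); print(s['joint_pos']); p,Rm=cur(); print(heel(p,Rm)); t,Rt=barpose(-45,110,25); rows(p,Rm,t,Rt,1)
snap('side','d_s',(180,100,330,260),3.7); snap('wrist','d_w',None,1.5)
st()
```

```text
t 4.25 p [ 0.5638 -0.1612  0.2061] rv [-2.0663  1.9026  0.4617] F [-0.1 -0.1 -1.8] T [-1.77 -0.17  0.04] op 0.268
[-0.2212  0.3801  0.0236 -0.4258 -1.3735  0.4221]
[-44.3916  -0.3863 109.3947]
1 rows of [ 0.    0.07 -0.08] [0.15 0.14 0.19]
t 4.35 p [ 0.5637 -0.1602  0.2053] rv [-2.0657  1.9035  0.4645] F [ 0.7  0.1 -1.4] T [-1.84 -0.15 -0.12] op 0.266
```

View pics/d_s.png

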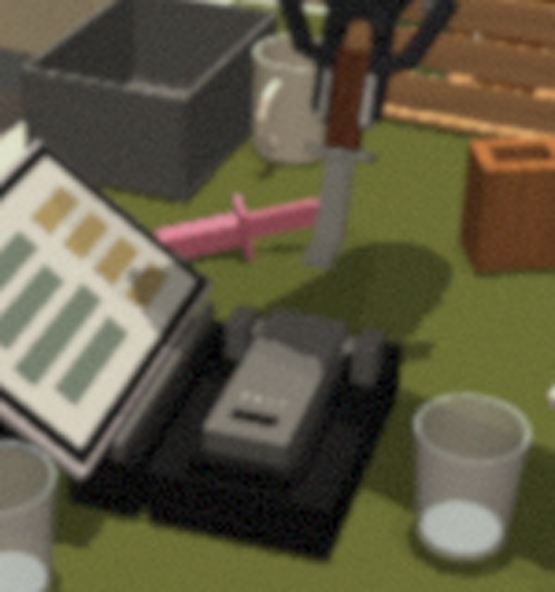

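View pics/d_w.png

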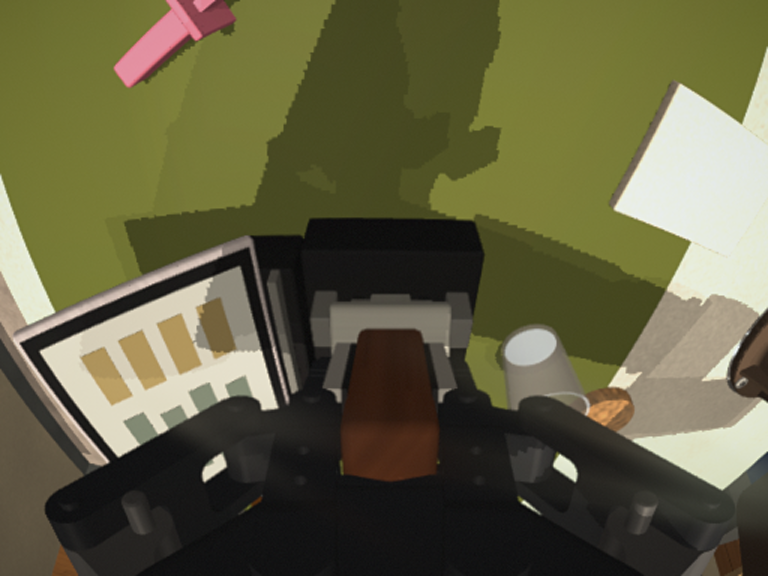

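Run:
```python
from h import *
c=cam('wrist')
for q,z in [((303,254),.045),((483,252),.045),((308,220),0),((476,222),0)]:
    w=onz('wrist',((q[0]+.5)/1.5-.5,(q[1]+.5)/1.5-.5),z,c)-O; print(np.array([w@xd,w@yd])*1e3)
p,Rm=cur(); print(heel(p,Rm), 'proj heel,tip side', proj('side',p+Rm@[0,0,L]), proj('side',dk(*heel(p,Rm))+xd*.034))
im=cv2.imread('pics/d_w_raw.png')[135:235,195:325]; im=cv2.convertScaleAbs(im,alpha=1.8,beta=20); cv2.imwrite('pics/d2.png',cv2.resize(im,None,fx=6,fy=6,interpolation=cv2.INTER_CUBIC))
```

```text
[-29.9111 -55.9528]
[-31.8767  62.7559]
[-29.0858 -59.2521]
[-27.7772  65.8683]
[-43.2989  -0.2246 108.6351] proj heel,tip side [267.4361 165.3013] [263.9006 171.5366]
```

View pics/d2.png

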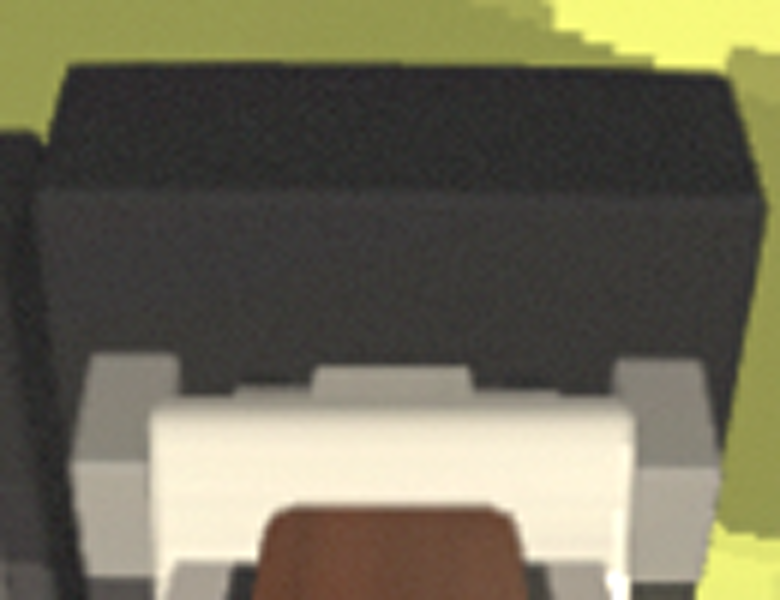

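Run:
```python
from h import *
p,Rm=cur(); t,Rt=barpose(-42,53,25,y=1.5); rows(p,Rm,t,Rt,1); rows(p,Rm,t,Rt,3)
```

```text
1 rows of [2.21 0.2  5.09] [0.24 0.19 0.13]
3 rows of [0.74 0.07 1.7 ] [0.08 0.06 0.04]
```

Request:
move_arm(
  series=[
    [1,0.75,0.07,1.7,0.1,0.05,0],
    [1,0.75,0.07,1.7,0.1,0.05,0],
    [1,0.75,0.07,1.7,0.05,0.05,0.1],
    [1,0,0,0,0,0,0],
    [1,0,0,0,0,0,0],
  ],
)

```text
t: 4.97
position: [0.5618, -0.1614, 0.1509]
tcp_rot: [-2.061, 1.911, 0.453]
force: [-0.1, -0.0, -2.7]
opening: 0.267
```

Run:
```python
from h import *
s=st(); p,Rm=cur(); print(heel(p,Rm)); t,Rt=barpose(-42,53,25,y=1.5); rows(p,Rm,t,Rt,1)
snap('side','e_s',(230,100,330,220),5); snap('top','e_t',(230,150,330,225),8)
```

```text
t 4.975 p [ 0.5618 -0.1614  0.1509] rv [-2.0608  1.9107  0.4529] F [-0.1 -0.  -2.7] T [-1.69 -0.18 -0.03] op 0.267
[-44.8781   0.9955  53.9908]
1 rows of [-0.2   0.02  0.21] [-0.16 -0.13 -0.14]
```

View pics/e_s.png

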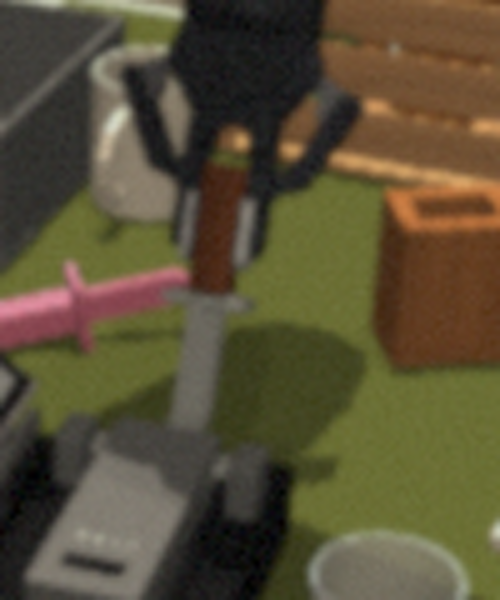

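View pics/e_t.png

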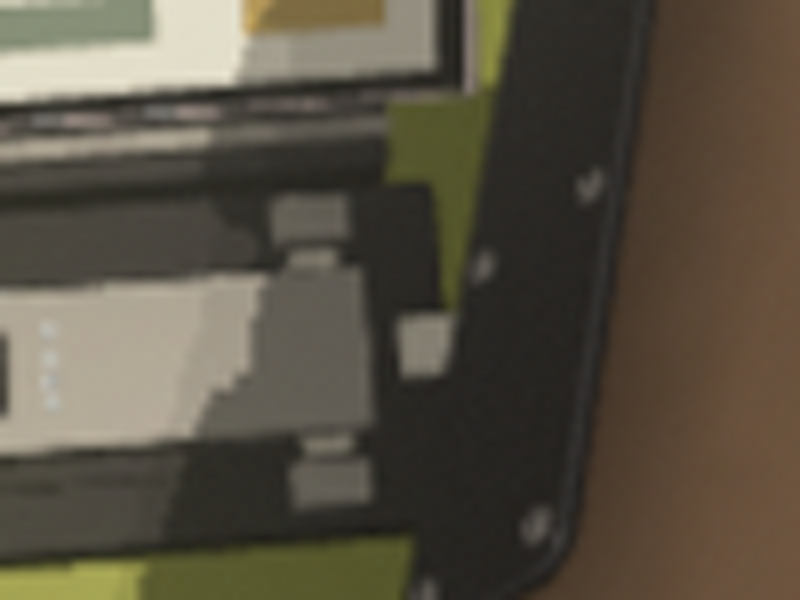

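Run:
```python
from h import *
def q(x,y,z): 
    w=onz('top',(230+(x+.5)/8-.5,150+(y+.5)/8-.5),z)-O; return np.array([w@xd,w@yd])*1e3
print('tip',q(396,318,.054),q(400,380,.054)); print('lip',q(360,265,.075),q(374,424,.075)); print('dock',q(432,184,.045))
print('housing',q(270,195,.075),q(350,193,.075),q(288,465,.075),q(372,505,.075))
```

```text
tip [-11.5743 -10.8505] [-11.0007  11.1399]
lip [  0.9499 -27.4509] [ 1.0391 28.0376]
dock [-29.4665 -59.0837]
housing [ 29.9158 -54.4217] [  2.1762 -52.9145] [31.7281 39.7436] [ 4.2055 55.7796]
```

Run:
```python
from h import *
s=st(); p,Rm=cur(); print(heel(p,Rm)); t,Rt=barpose(-36,51.3,25,y=1.2); rows(p,Rm,t,Rt,2); rows(t,Rt,*barpose(-20,51.3,25,y=1.2),3)
```

```text
t 5.075 p [ 0.5621 -0.1613  0.1515] rv [-2.0609  1.91    0.4514] F [-0.3  0.5 -1.9] T [-1.71 -0.1  -0.03] op 0.266
[-44.8702   0.6259  54.5617]
2 rows of [-0.32  0.01  0.33] [-0.11 -0.07 -0.05]
3 rows of [-0.48  0.    0.23] [0. 0. 0.]
```

Request:
move_arm(
  series=[
    [1,-0.2,0,0.4,-0.1,-0.1,0],
    [1,-0.4,0,0.25,-0.1,0,-0.1],
    [1,0,0,0,0,0,0],
    [1,0,0,0,0,0,0],
  ],
)

```text
t: 5.58
position: [0.5611, -0.1529, 0.1475]
tcp_rot: [-2.064, 1.908, 0.458]
force: [-0.0, -0.0, -2.5]
opening: 0.267
```

Run:
```python
from h import *
s=st(); p,Rm=cur(); print(heel(p,Rm)); rows(p,Rm,*barpose(-20,51,25,y=1.2),3)
```

```text
t 5.575 p [ 0.5611 -0.1529  0.1475] rv [-2.0637  1.9077  0.4579] F [-0.  -0.  -2.5] T [-1.74 -0.13  0.02] op 0.267
[-36.1172   1.4655  50.7189]
3 rows of [-0.49 -0.01  0.22] [ 0.01 -0.01 -0.  ]
```

Request:
move_arm(
  series=[
    [1,-0.49,0,0.23,0,0,0],
    [1,-0.49,0,0.23,0,0,0],
    [1,-0.49,0,0.23,0,0,0],
    [1,0,0,0,0,0,0],
    [1,0,0,0,0,0,0],
  ],
)

```text
t: 6.2
position: [0.5598, -0.1367, 0.1474]
tcp_rot: [-2.064, 1.908, 0.458]
force: [0.4, 0.9, -2.2]
opening: 0.27
```

Run:
```python
from h import *
s=st(); p,Rm=cur(); print(heel(p,Rm)); snap('top','f_t',(230,150,330,225),8)
```

```text
t 6.2 p [ 0.5598 -0.1367  0.1474] rv [-2.0637  1.9077  0.458 ] F [ 0.4  0.9 -2.2] T [-1.74 -0.13 -0.02] op 0.27
[-19.9029   1.4701  50.6265]
```

View pics/f_t.png

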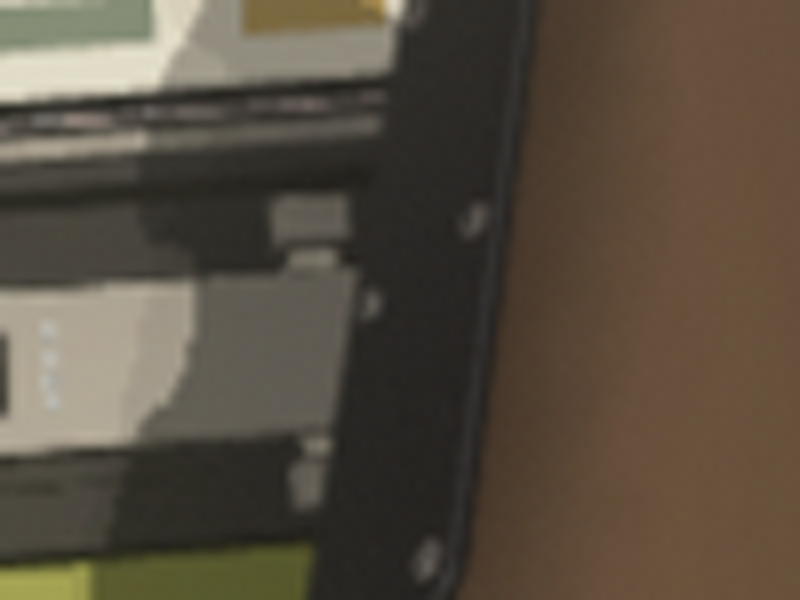

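Request:
move_arm(
  series=[
    [1,0.08,0,0.18,0,0,0],
    [1,0,0,0,0,0,0],
    [1,0,0,0,0,0,0],
  ],
)

```text
t: 6.62
position: [0.5599, -0.137, 0.1457]
tcp_rot: [-2.063, 1.908, 0.457]
force: [-0.8, -1.0, 2.0]
opening: 0.27
```

Run:
```python
from h import *
s=st(); p,Rm=cur(); print(heel(p,Rm))
```

```text
t 6.625 p [ 0.5599 -0.137   0.1457] rv [-2.0635  1.9079  0.4573] F [-0.8 -1.   2. ] T [-1.32  0.09  0.1 ] op 0.27
[-20.2054   1.3441  48.9262]
```

Request:
move_arm(
  series=[
    [1,0.76,0,0.05,0,-4,0],
    [1,0.75,0,0.03,0,-4,0],
    [1,0.75,0,0.03,0,-4,0],
    [1,0,0,0,0,0,0],
    [1,0,0,0,0,0,0],
  ],
)

```text
t: 7.25
position: [0.5615, -0.1557, 0.1339]
tcp_rot: [-1.929, 1.785, 0.647]
force: [-0.4, 1.3, 4.1]
opening: 0.267
```

Run:
```python
from h import *
s=st(); print(s['joint_pos']);p,Rm=cur(); print(heel(p,Rm), 'lean',np.degrees(np.arccos(-Rm[2,2])))
```

```text
t 7.25 p [ 0.5615 -0.1557  0.1339] rv [-1.9292  1.785   0.6471] F [-0.4  1.3  4.1] T [-0.23 -0.07 -0.02] op 0.267
[-0.3286  0.5252  0.0502 -0.5944 -1.4175  0.5974]
[-19.7028   1.1666  48.6662] lean 37.063267240689555
```

Request:
move_arm(
  series=[
    [1,0.75,0,0.03,0,-4,0],
    [1,0.75,0,0.03,0,-4,0],
    [1,0.75,0,0.03,0,-4,0],
    [1,0,0,0,0,0,0],
    [1,0,0,0,0,0,0],
  ],
)

```text
t: 7.88
position: [0.5628, -0.1732, 0.1181]
tcp_rot: [-1.79, 1.657, 0.815]
force: [0.1, -4.0, 3.1]
opening: 0.266
```

Run:
```python
from h import *
s=st(); print(s['joint_pos']);p,Rm=cur(); print(heel(p,Rm), 'lean',np.degrees(np.arccos(-Rm[2,2])))
snap('side','g_s',(200,150,330,250),6)
```

```text
t 7.875 p [ 0.5628 -0.1732  0.1181] rv [-1.7899  1.6568  0.8149] F [ 0.1 -4.   3.1] T [-2.23 -0.24 -0.09] op 0.266
[-0.4404  0.6509  0.1567 -0.7143 -1.5879  0.6993]
[-21.1537   1.1649  47.9221] lean 48.93436193164878
```

View pics/g_s.png

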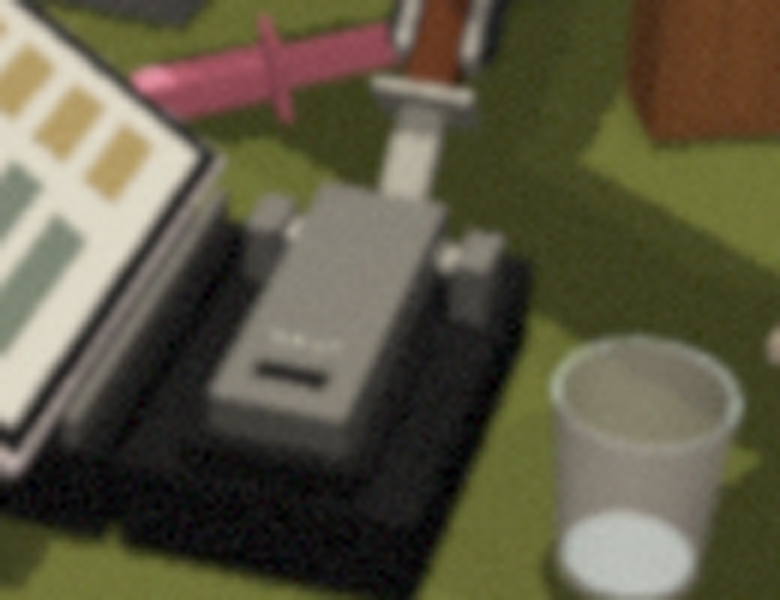

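Run:
```python
from h import *
for z in (75,82,87): print(z,(proj('side',dk(1,28,z))-[200,150])*6,(proj('side',dk(1,-28,z))-[200,150])*6)
im=cv2.imread('pics/a_side.png')[150:250,200:330]; cv2.imwrite('pics/g0.png',cv2.resize(im,None,fx=6,fy=6,interpolation=cv2.INTER_CUBIC))
```

```text
75 [437.0722 219.1722] [312.7354 196.2666]
82 [437.859  205.4464] [313.0808 182.6266]
87 [438.4244 195.583 ] [313.329  172.8256]
```

View pics/g0.png

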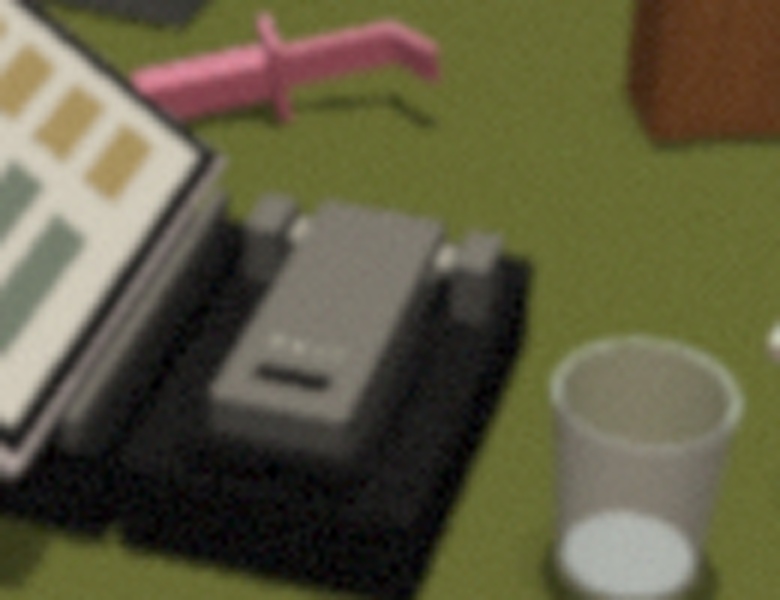

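Request:
move_arm(
  series=[
    [1,0.56,0,0,0,-3,0],
    [1,0,0,0,0,0,0],
    [1,-1.1,0,0,0,6,0],
    [1,-1.1,0,0.03,0,6,0],
    [1,-1.1,0,0.03,0,6,0],
    [1,-1.1,0,0.03,0,6,0],
    [1,-0.56,0,0.01,0,3,0],
    [1,0,0,0,0,0,0],
    [1,0,0,0,0,0,0],
  ],
)

```text
t: 9.05
position: [0.5596, -0.1381, 0.1452]
tcp_rot: [-2.064, 1.907, 0.459]
force: [0.1, 0.5, -2.8]
opening: 0.266
```

Run:
```python
from h import *
s=st();p,Rm=cur(); print(heel(p,Rm), 'lean',np.degrees(np.arccos(-Rm[2,2])))
snap('side','h_s',(200,150,330,250),6)
rows(p,Rm,*barpose(-45,51,25,y=1.3),4)
```

```text
t 9.05 p [ 0.5596 -0.1381  0.1452] rv [-2.0636  1.9074  0.4595] F [ 0.1  0.5 -2.8] T [-1.84 -0.15 -0.04] op 0.266
[-21.2531   1.8684  48.4217] lean 25.030656034132612
4 rows of [ 0.51 -0.01 -0.31] [ 0.02  0.01 -0.  ]
```

View pics/h_s.png

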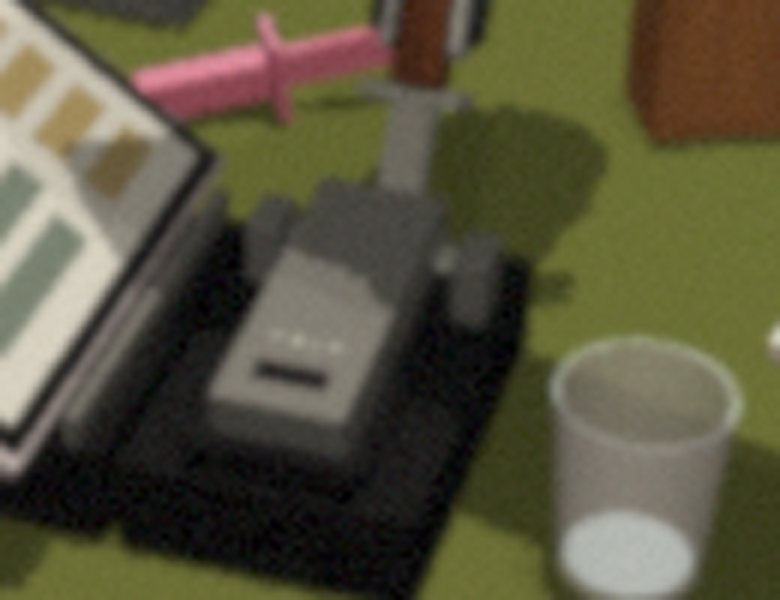

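Run:
```python
from h import *
p,Rm=cur(); a,Ra=barpose(-47,53,25,y=1.3); b,Rb=barpose(-55,110,25,y=1.3)
rows(p,Rm,a,Ra,4); rows(a,Ra,b,Rb,2)
Rh=R.from_rotvec([-0.8295,3.0286,-0.0024]).as_matrix()
d=rows(b,Rb,np.array([.4618,-.3458,.29]),Rh,9)
w=R.from_matrix(Rb.T@Rh).as_rotvec()/9
q,Q=b,Rb
for k in range(9):
    q,Q=apply(q,Q,[[0,*(d*100),*np.degrees(w)]]); print(q, (q+Q@[0,0,L]))
```

```text
4 rows of [ 0.52 -0.01 -0.38] [ 0.02  0.01 -0.02]
2 rows of [-0.84 -0.   -2.75] [0. 0. 0.]
9 rows of [ 2.06  0.33 -1.46] [1.56 2.48 6.98]
[ 0.5613 -0.1968  0.2113] [ 0.5607 -0.1559  0.1126]
[ 0.557  -0.2212  0.217 ] [ 0.5588 -0.185   0.1165]
[ 0.55   -0.2448  0.2239] [ 0.5535 -0.2135  0.1218]
[ 0.5403 -0.2669  0.232 ] [ 0.545  -0.2408  0.1286]
[ 0.5283 -0.2873  0.2414] [ 0.5334 -0.2665  0.1367]
[ 0.5141 -0.3057  0.2519] [ 0.5189 -0.2903  0.1463]
[ 0.498  -0.3218  0.2636] [ 0.502  -0.3117  0.1573]
[ 0.4805 -0.3352  0.2763] [ 0.4829 -0.3303  0.1696]
[ 0.4618 -0.3458  0.29  ] [ 0.462  -0.3459  0.1832]
```

Request:
move_arm(
  series=[
    [1,0.5,0,-0.4,0,0,0],
    [1,0.5,0,-0.4,0,0,0],
    [1,0.55,0,-0.4,0,0,0],
    [1,0.55,0,-0.35,0,0,0],
    [1,-0.8,0,-2.75,0,0,0],
    [1,-0.85,0,-2.75,0,0,0],
    [1,2.06,0.33,-1.46,1.56,2.48,6.98],
    [1,2.06,0.33,-1.46,1.56,2.48,6.98],
    [1,2.06,0.33,-1.46,1.56,2.48,6.98],
    [1,2.06,0.33,-1.46,1.56,2.48,6.98],
  ],
)

```text
t: 10.35
position: [0.5399, -0.2683, 0.233]
tcp_rot: [-1.6, 2.49, 0.273]
force: [0.4, 0.1, -1.8]
opening: 0.268
```

Request:
move_arm(
  series=[
    [1,2.06,0.33,-1.46,1.56,2.48,6.98],
    [1,2.06,0.33,-1.46,1.56,2.48,6.98],
    [1,2.06,0.33,-1.46,1.56,2.48,6.98],
    [1,2.06,0.33,-1.46,1.56,2.48,6.98],
    [1,2.06,0.33,-1.46,1.56,2.48,6.98],
    [1,0,0,0,0,0,0],
    [1,0,0,0,0,0,0],
  ],
)

```text
t: 11.22
position: [0.4623, -0.3456, 0.2906]
tcp_rot: [-0.831, 3.028, 0.001]
force: [0.8, -0.4, -2.8]
opening: 0.271
```

Run:
```python
from h import *
s=st();p,Rm=cur(); 
Rh=R.from_rotvec([-0.8295,3.0286,-0.0024]).as_matrix()
rows(p,Rm,[.4618,-.3458,.29],Rh,1)
i=snap('side','i_s',(270,60,370,180),5); snap('top','i_t',(345,175,425,250),8);snap('wrist','i_w',None,1.5)
for a in ([0,0,0],[.031,0,-.014],[0,0,.136]):
    P=p+Rm@np.array([-a[0],a[1],L-a[2]]); print(P,(proj('side',P)-[270,60])*5,(proj('top',P)-[345,175])*8)
```

```text
t 11.225 p [ 0.4623 -0.3456  0.2906] rv [-0.8311  3.0284  0.0005] F [ 0.8 -0.4 -2.8] T [-0.01  0.01 -0.01] op 0.271
1 rows of [0.05 0.01 0.06] [0.11 0.02 0.06]
[ 0.4624 -0.3455  0.1838] [286.2335 266.2475] [354.4523 391.2151]
[ 0.4891 -0.3297  0.1698] [232.0688 290.9005] [285.6278 309.1369]
[ 0.4622 -0.3456  0.3198] [316.1046  32.8909] [524.1467 362.7385]
```

View pics/i_s.png

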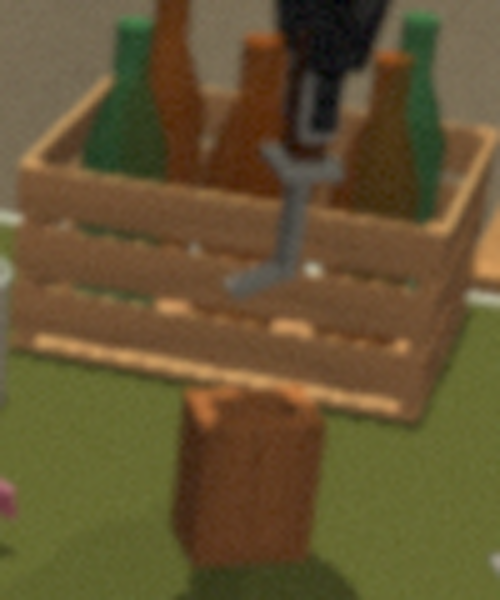

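View pics/i_w.png

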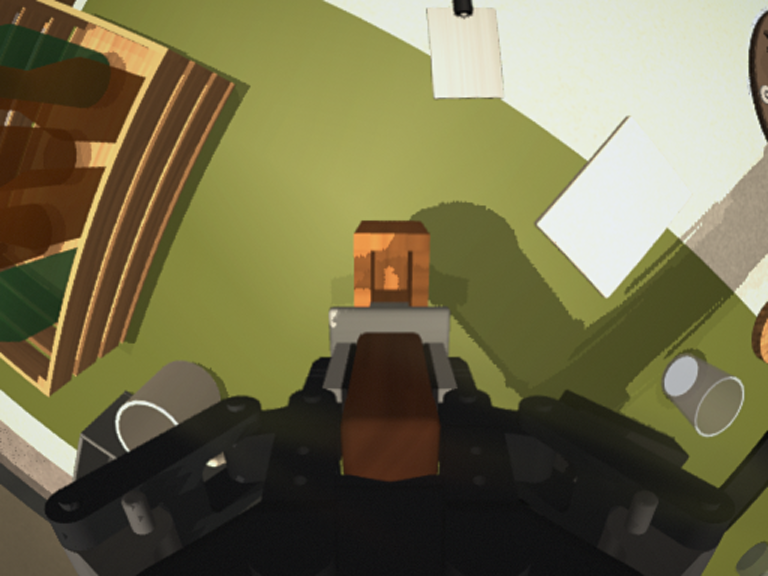

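Request:
move_arm(
  series=[
    [1,0.05,0,4.0,0.1,0,0],
    [1,0,0,4.0,0,0,0],
    [1,0,0,3.5,0,0,0],
    [1,0,0,2.5,0,0,0],
    [1,0,0,0,0,0,0],
    [1,0,0,0,0,0,0],
  ],
)

```text
t: 12.12
position: [0.4627, -0.3469, 0.1519]
tcp_rot: [-0.829, 3.028, -0.005]
force: [1.0, 0.3, -2.0]
opening: 0.266
```

Run:
```python
from h import *
s=st();p,Rm=cur(); 
snap('wrist','j_w',(180,150,340,320),3.5)
```

```text
t 12.125 p [ 0.4627 -0.3469  0.1519] rv [-0.8292  3.0284 -0.0054] F [ 1.   0.3 -2. ] T [ 0.   -0.06 -0.03] op 0.266
```

View pics/j_w.png

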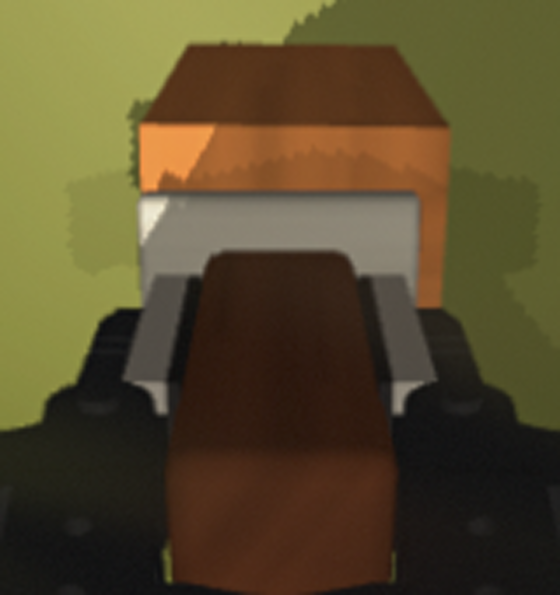

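Request:
move_arm(
  series=[
    [1,0,0.2,0.2,0,0,0],
    [1,0,0,0.6,0,0,0],
    [1,0,0,0,0,0,0],
    [1,0,0,0,0,0,0],
  ],
)

```text
t: 12.68
position: [0.4609, -0.3448, 0.1431]
tcp_rot: [-0.829, 3.029, -0.004]
force: [0.5, 0.0, -2.4]
opening: 0.265
```

Run:
```python
from h import *
s=st();p,Rm=cur(); 
snap('wrist','k_w',(180,150,340,320),3.5)
```

```text
t 12.675 p [ 0.4609 -0.3448  0.1431] rv [-0.8286  3.0293 -0.0043] F [ 0.5  0.  -2.4] T [ 0.03  0.04 -0.02] op 0.265
```

View pics/k_w.png

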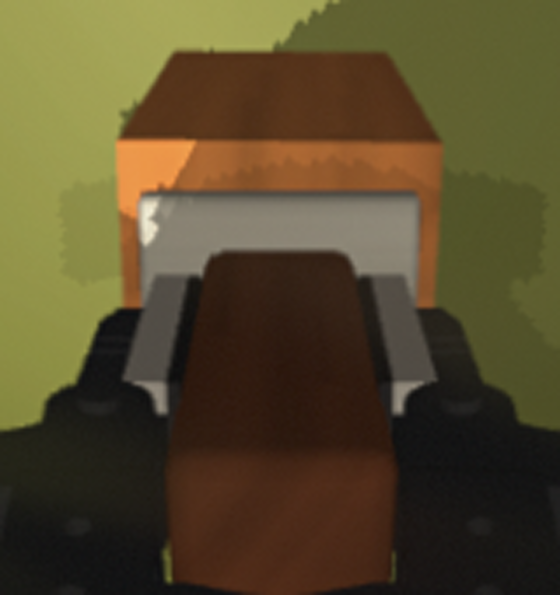

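Request:
move_arm(
  series=[
    [1,0,0,0.12,0,0,0],
    [1,0,0,0,0,0,0],
    [-0.2,0,0,0,0,0,0],
    [-1,0,0,0,0,0,0],
    [-1,0,0,0,0,0,0],
    [-1,0,0,-2,0,0,0],
    [-1,0,0,-4.5,0,0,0],
    [-1,0,0,-4.5,0,0,0],
    [-1,0,0,0,0,0,0],
  ],
)

```text
t: 13.85
position: [0.4624, -0.3455, 0.256]
tcp_rot: [-0.828, 3.024, -0.012]
force: [-0.7, -0.3, -0.4]
opening: 0.995
```

Run:
```python
from h import *
s=st();p,Rm=cur(); 
snap('wrist','l_w',None,1.5); snap('side','l_s',(270,60,370,180),5)
# next: hover above pack for a look
t=dk(75,0,230); Rt=yawdown(yawD-180); rows(p,Rm,t,Rt,9); print(t)
```

```text
t 13.85 p [ 0.4624 -0.3455  0.256 ] rv [-0.8276  3.0237 -0.0118] F [-0.7 -0.3 -0.4] T [ 0.04 -0.02 -0.  ] op 0.995
9 rows of [-4.02  1.22  0.29] [-0.07 -0.01 -7.1 ]
[0.5502 0.003  0.23  ]
```

View pics/l_w.png

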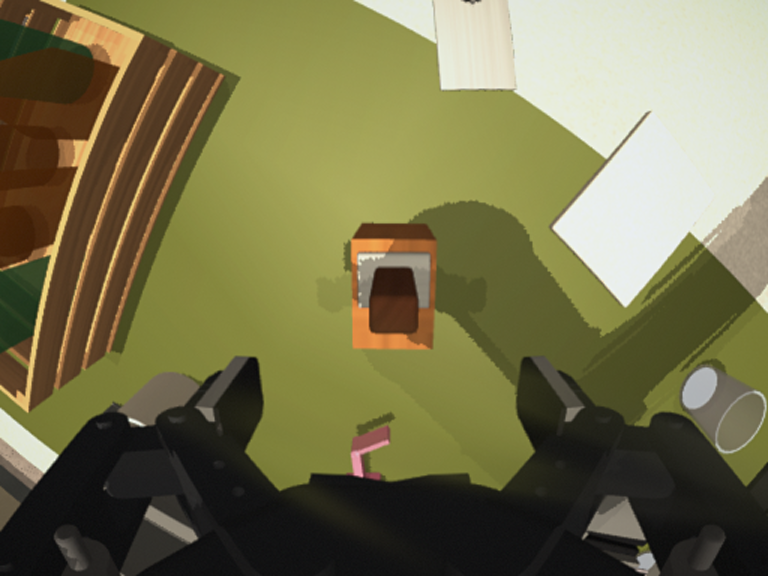

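View pics/l_s.png

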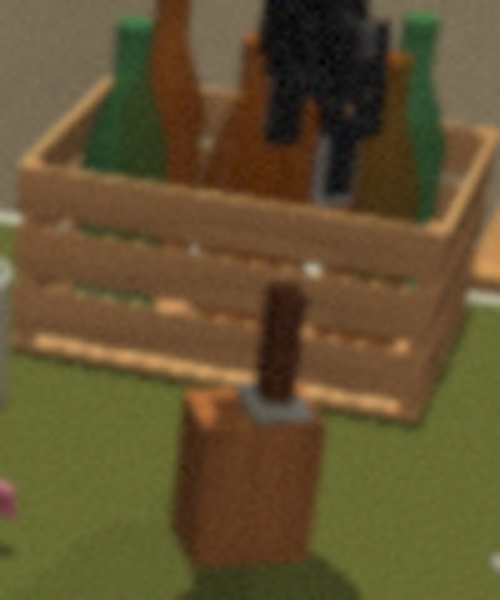

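Request:
move_arm(
  newtons=60,
  series=[
    [-1,-4.0,1.2,0.3,0,0,-7.1],
    [-1,-4.0,1.2,0.3,0,0,-7.1],
    [-1,-4.0,1.2,0.3,0,0,-7.1],
    [-1,-4.0,1.2,0.3,0,0,-7.1],
    [-1,-4.0,1.2,0.3,0,0,-7.1],
    [-1,-4.0,1.2,0.3,0,0,-7.1],
    [-1,-4.0,1.2,0.3,0,0,-7.1],
    [-1,-4.0,1.2,0.3,0,0,-7.1],
    [-1,-4.0,1.2,0.3,-0.6,0,-7.1],
    [-1,0,0,0,0,0,0],
    [-1,0,0,0,0,0,0],
  ],
)

```text
t: 15.32
position: [0.5486, 0.0012, 0.2232]
tcp_rot: [2.3, -2.127, -0.009]
force: [-0.2, -1.1, 0.7]
opening: 1.0
```

Run:
```python
from h import *
s=st();p,Rm=cur(); print(Rm)
im=snap('wrist','m_w',None,1.5); 
for q in [(0,-28,87),(0,28,87),(2,-28,75)]: print(q,proj('wrist',dk(*q))*1.5)
t=dk(77.6,0,80.9)+[0,0,.06]; print(heel(p,Rm))
```

```text
t 15.325 p [0.5486 0.0012 0.2232] rv [ 2.2998 -2.1266 -0.0086] F [-0.2 -1.1  0.7] T [ 0.01 -0.03  0.07] op 1.0
[[ 0.0781 -0.9969 -0.0103]
 [-0.9969 -0.0781 -0.0031]
 [ 0.0023  0.0105 -0.9999]]
(0, -28, 87) [332.3238 162.9625]
(0, 28, 87) [431.9774 162.6891]
(2, -28, 75) [334.6879 166.8814]
[ 73.0736   2.8931 116.4351]
```

View pics/m_w.png

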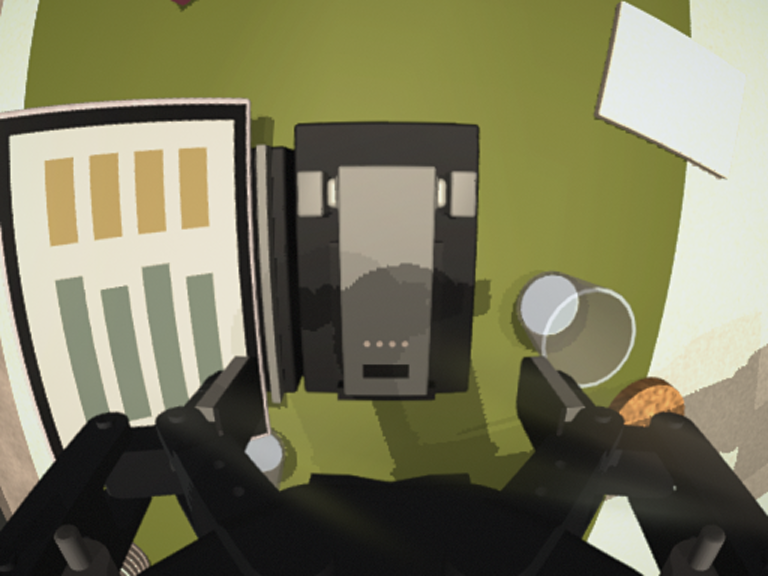

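Run:
```python
from h import *
c=cam('wrist')
for q,z in [((337,167),.0868),((435,168),.0868),((341,393),.075),((431,394),.075)]:
    w=onz('wrist',((q[0]+.5)/1.5-.5,(q[1]+.5)/1.5-.5),z,c)-O; print(np.array([w@xd,w@yd])*1e3)
```

```text
[  2.2113 -25.5318]
[ 2.8518 29.613 ]
[147.8924 -28.2981]
[148.9302  31.9249]
```

Run:
```python
from h import *
p,Rm=cur(); Rt=yawdown(yawD-180)@R.from_euler('y',4.6,degrees=True).as_matrix(); print(Rt)
top=dk(77.3,1.9,80.9); g=top-Rt[:,2]*.006; pre=g+[0,0,.04]
print(g); rows(p,Rm,pre,Rt,4); rows(pre,Rt,g,Rt,3)
```

```text
[[ 0.0782 -0.9969  0.0063]
 [-0.9937 -0.0785 -0.08  ]
 [ 0.0802  0.     -0.9968]]
[0.5481 0.0056 0.0869]
4 rows of [-0.2  -0.01  2.41] [ 0.15  1.12 -0.01]
3 rows of [-0.11  0.    1.33] [0. 0. 0.]
```

Request:
move_arm(
  series=[
    [-1,-0.2,0,2.4,0.15,1.1,0],
    [-1,-0.2,0,2.4,0.15,1.1,0],
    [-1,-0.2,0,2.4,0.15,1.1,0],
    [-1,-0.2,0,2.4,0.15,1.1,0],
    [-1,-0.1,0,1.3,0,0,0],
    [-1,-0.1,0,1.3,0,0,0],
    [-1,-0.1,0,1.0,0,0,0],
    [-1,0,0,0,0,0,0],
    [-1,0,0,0,0,0,0],
  ],
)

```text
t: 16.5
position: [0.5485, 0.0065, 0.0924]
tcp_rot: [2.268, -2.097, 0.091]
force: [-0.2, -0.5, 0.8]
opening: 1.001
```

Run:
```python
from h import *
s=st();p,Rm=cur(); Rt=yawdown(yawD-180)@R.from_euler('y',4.6,degrees=True).as_matrix()
top=dk(77.3,1.9,80.9); g=top-Rt[:,2]*.006; rows(p,Rm,g,Rt,1)
snap('wrist','n_w',None,1.5); snap('side','n_s',(200,120,330,220),6)
for d in (.012,.019,.025,.032): print(d,(proj('side',p+Rm@[0,.0425,d])-[200,120])*6,(proj('side',p+Rm@[0,-.0425,d])-[200,120])*6)
```

```text
t 16.5 p [0.5485 0.0065 0.0924] rv [ 2.2683 -2.0965  0.0915] F [-0.2 -0.5  0.8] T [ 0.24 -0.01  0.  ] op 1.001
1 rows of [0.04 0.05 0.55] [-0.14  0.11  0.  ]
0.012 [426.8462 492.4981] [227.1444 453.4895]
0.019 [426.3664 505.8991] [227.4861 466.793 ]
0.025 [425.9583 517.2974] [227.7768 478.1102]
0.032 [425.4859 530.4939] [228.1134 491.2146]
```

View pics/n_w.png

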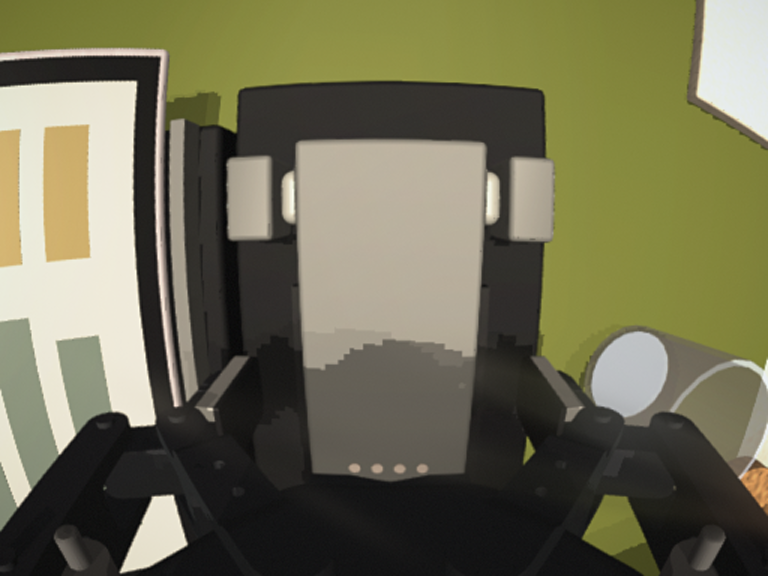

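View pics/n_s.png

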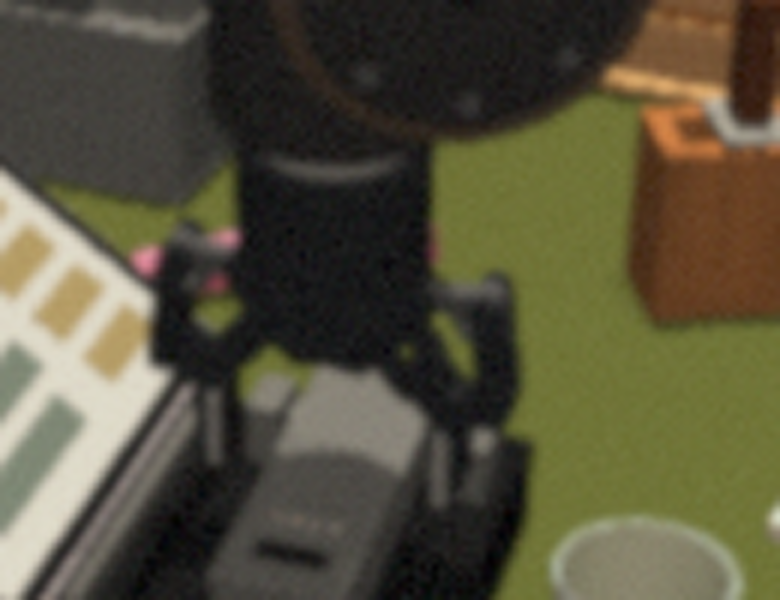

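Request:
move_arm(
  newtons=70,
  series=[
    [-1,0,0.05,0.5,-0.1,0.1,0],
    [-1,0,0,0.35,0,0,0],
    [-1,0,0,0,0,0,0],
    [0,0,0,0,0,0,0],
    [1,0,0,0,0,0,0],
    [1,0,0,0,0,0,0],
    [1,0,0,0,0,0,0],
    [1,0,0,0,0,0,0],
  ],
)

```text
t: 17.6
position: [0.5483, 0.0059, 0.0841]
tcp_rot: [2.267, -2.095, 0.092]
force: [0.0, 1.3, 5.9]
opening: 0.639
```

Run:
```python
from h import *
s=st();p,Rm=cur()
snap('side','o_s',(200,120,330,220),6)
```

```text
t 17.6 p [0.5483 0.0059 0.0841] rv [ 2.2673 -2.0946  0.0922] F [0.  1.3 5.9] T [0.43 0.18 0.16] op 0.639
```

View pics/o_s.png

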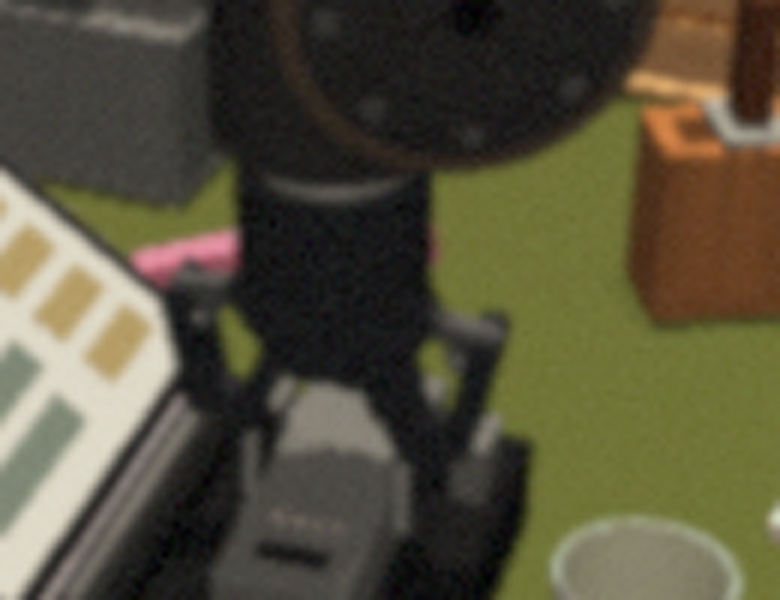

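Request:
move_arm(
  series=[
    [1,0.08,0,-1,0,0,0],
    [1,0.16,0,-2,0,0,0],
    [1,0.32,0,-4,0,0,0],
    [1,0.32,0,-4,0,0,0],
    [1,0,0,0,0,0,0],
    [1,0,0,0,0,0,0],
  ],
)

```text
t: 18.4
position: [0.5466, 0.0056, 0.193]
tcp_rot: [2.265, -2.095, 0.089]
force: [0.4, 0.7, -2.8]
opening: 0.639
```

Run:
```python
from h import *
s=st();p,Rm=cur()
snap('side','p_s',(170,60,330,220),3.7); snap('wrist','p_w',None,1.5)
```

```text
t 18.4 p [0.5466 0.0056 0.193 ] rv [ 2.2645 -2.0946  0.0887] F [ 0.4  0.7 -2.8] T [0.31 0.06 0.  ] op 0.639
```

View pics/p_s.png

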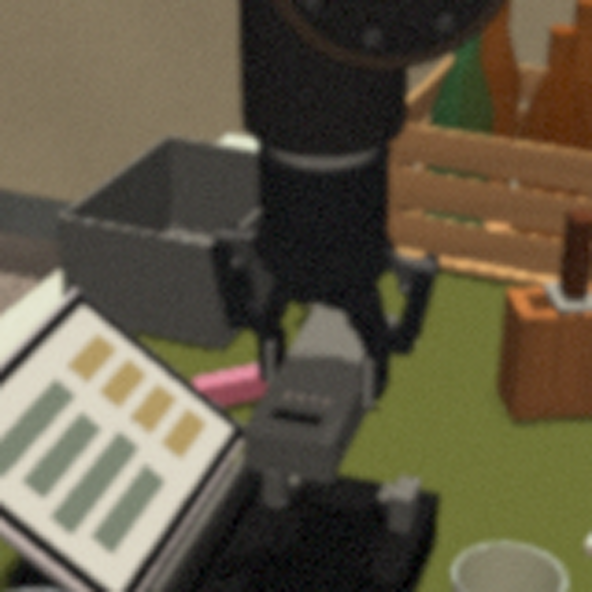

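View pics/p_w.png

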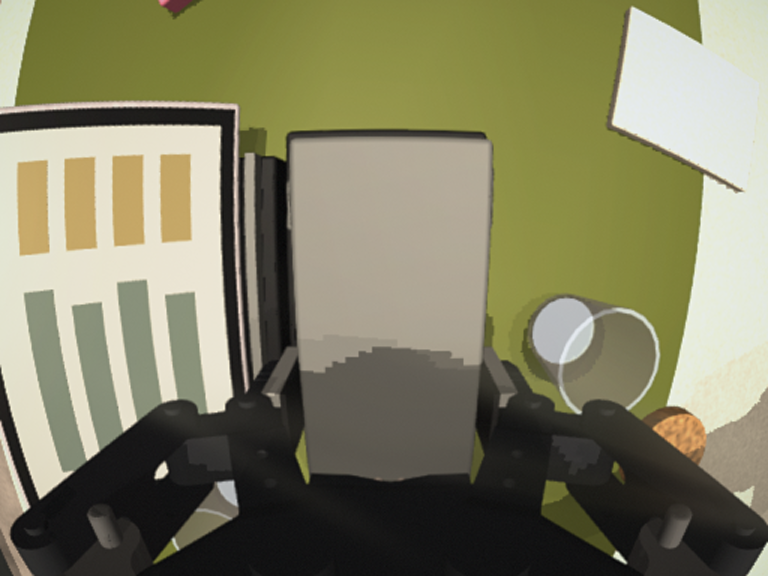

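Run:
```python
from h import *
p,Rm=cur(); Rt=yawdown(-4.9)
t=np.array([.4688,.3177,.17])
d=rows(p+[0,0,.02],Rm,t,Rt,10)
w=R.from_matrix(Rm.T@Rt).as_rotvec()/10
q,Q=p+[0,0,.02],Rm
for k in range(10):
    q,Q=apply(q,Q,[[0,*(d*100),*np.degrees(w)]]); print(q, np.degrees(np.arctan2(Q[1,0],Q[0,0])))
```

```text
10 rows of [-3.14 -1.58  0.27] [ 0.34 -0.37 -8.06]
[0.5599 0.0376 0.2071] -77.43255300064388
[0.5686 0.0714 0.202 ] -69.3599659327412
[0.5724 0.1061 0.1971] -61.29321392832482
[0.5713 0.141  0.1924] -53.231420217668585
[0.5653 0.1755 0.1879] -45.17349146282429
[0.5545 0.2087 0.1838] -37.11820803191048
[0.5391 0.2402 0.1799] -29.0643201040207
[0.5194 0.2692 0.1763] -21.0106423193577
[0.4958 0.2952 0.173 ] -12.956139918683942
[0.4688 0.3177 0.17  ] -4.900000000000004
```

Request:
move_arm(
  series=[
    [1,0.16,0,-2,0,0,0],
    [1,-3.14,-1.58,0.27,0.34,-0.37,-8.06],
    [1,-3.14,-1.58,0.27,0.34,-0.37,-8.06],
    [1,-3.14,-1.58,0.27,0.34,-0.37,-8.06],
    [1,-3.14,-1.58,0.27,0.34,-0.37,-8.06],
    [1,-3.14,-1.58,0.27,0.34,-0.37,-8.06],
    [1,-3.14,-1.58,0.27,0.34,-0.37,-8.06],
    [1,-3.14,-1.58,0.27,0.34,-0.37,-8.06],
    [1,-3.14,-1.58,0.27,0.34,-0.37,-8.06],
    [1,-3.14,-1.58,0.27,0.34,-0.37,-8.06],
    [1,-3.14,-1.58,0.27,0.34,-0.37,-8.06],
    [1,0,0,0,0,0,0],
  ],
)

```text
t: 20.0
position: [0.4675, 0.3185, 0.1697]
tcp_rot: [3.138, -0.127, 0.001]
force: [0.7, -0.1, -3.1]
opening: 0.639
```

Run:
```python
from h import *
s=st();p,Rm=cur(); print(s['joint_pos'])
snap('side','q_s',(130,170,330,384),2.7); snap('wrist','q_w',None,1.5)
s=st();p,Rm=cur(); rows(p,Rm,[.4688,.3177,.06],yawdown(-4.9),1)
```

```text
t 20.0 p [0.4675 0.3185 0.1697] rv [ 3.1375 -0.127   0.0013] F [ 0.7 -0.1 -3.1] T [-0.01 -0.06  0.04] op 0.639
[ 0.9449  0.2531 -0.3516  0.0019 -0.9669  0.5439]
t 20.1 p [0.469  0.3176 0.1702] rv [ 3.1376 -0.1329  0.003 ] F [-0.3 -0.5 -3.5] T [ 0.04 -0.03  0.03] op 0.638
1 rows of [-0.04 -0.02 11.02] [ 0.06 -0.11  0.05]
```

View pics/q_s.png

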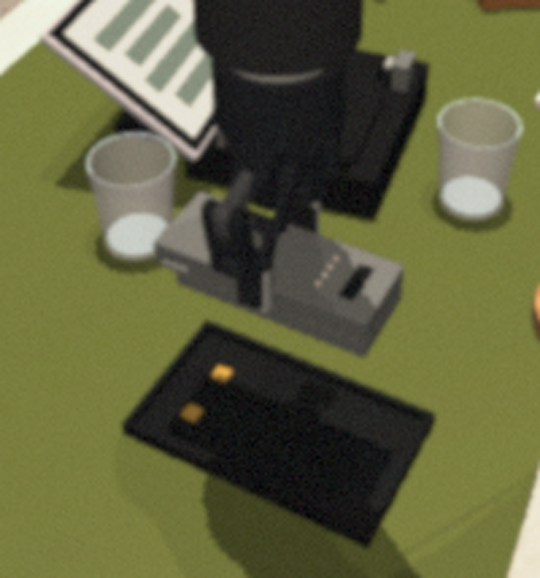

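View pics/q_w.png

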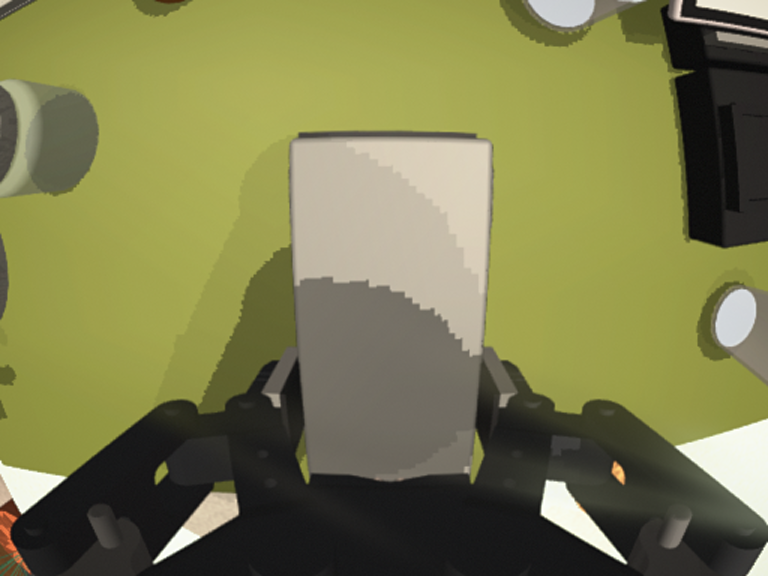

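Request:
move_arm(
  series=[
    [1,0,0,4,0.1,-0.1,0],
    [1,0,0,4,0,0,0],
    [1,0,0,3,0,0,0],
    [1,0,0,1,0,0,0],
    [1,0,0,0,0,0,0],
    [1,0,0,0,0,0,0],
  ],
)

```text
t: 20.85
position: [0.4704, 0.3186, 0.0524]
tcp_rot: [-3.135, 0.133, -0.004]
force: [-0.0, 0.9, -2.8]
opening: 0.638
```

Run:
```python
from h import *
s=st();p,Rm=cur(); print(Rm[:,2])
snap('side','r_s',(130,250,330,384),3.8); snap('top','r_t',(95,170,195,270),6)
```

```text
t 20.85 p [0.4704 0.3186 0.0524] rv [-3.1349  0.1328 -0.0041] F [-0.   0.9 -2.8] T [ 0.    0.06 -0.04] op 0.638
[ 0.0028  0.0037 -1.    ]
```

View pics/r_s.png

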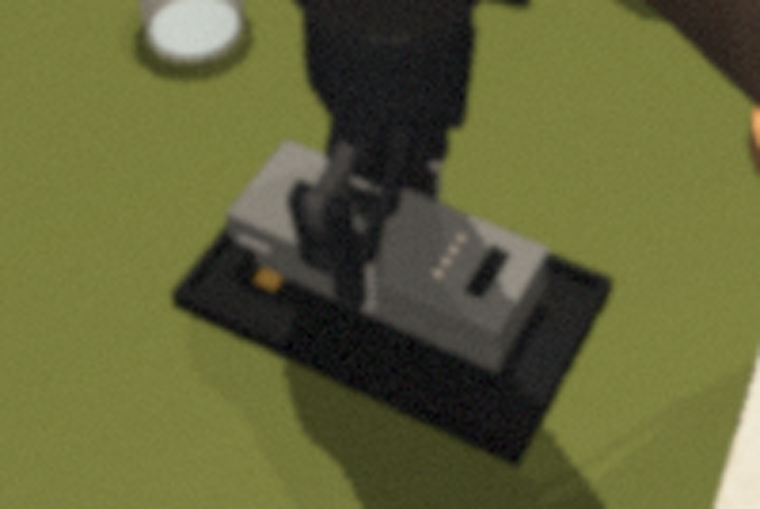

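View pics/r_t.png

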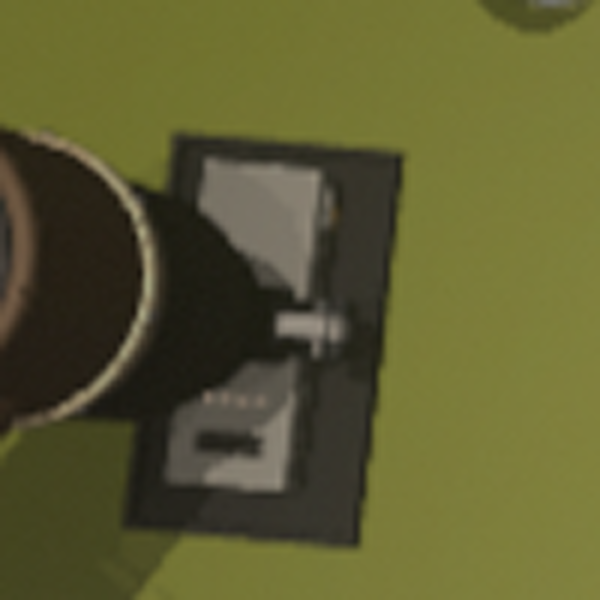

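Request:
move_arm(
  series=[
    [1,0,0,0.6,0,0,0],
    [1,0,0,0.5,0,0,0],
    [1,0,0,0,0,0,0],
    [1,0,0,0,0,0,0],
  ],
)

```text
t: 21.45
position: [0.4697, 0.3181, 0.0401]
tcp_rot: [-3.137, 0.132, -0.002]
force: [-0.6, 0.1, -3.3]
opening: 0.644
```

Run:
```python
from h import *
st()
```

```text
t 21.45 p [0.4697 0.3181 0.0401] rv [-3.1366  0.1325 -0.0019] F [-0.6  0.1 -3.3] T [-0.04 -0.02 -0.04] op 0.644
```

Request:
move_arm(
  series=[
    [1,0,0,0.15,0,0,0],
    [1,0,0,0,0,0,0],
    [1,0,0,0,0,0,0],
  ],
)

```text
t: 21.82
position: [0.4697, 0.3181, 0.0387]
tcp_rot: [-3.136, 0.133, -0.002]
force: [-0.2, 0.2, -4.1]
opening: 0.643
```

Run:
```python
from h import *
st()
```

```text
t 21.825 p [0.4697 0.3181 0.0387] rv [-3.1364  0.1326 -0.0021] F [-0.2  0.2 -4.1] T [-0.05 -0.06 -0.09] op 0.643
```

Request:
move_arm(
  series=[
    [1,0,0,0.1,0,0,0],
    [1,0,0,0,0,0,0],
    [1,0,0,0,0,0,0],
  ],
)

```text
t: 22.2
position: [0.4698, 0.3181, 0.0383]
tcp_rot: [-3.136, 0.132, -0.003]
force: [-2.0, -2.5, 6.4]
opening: 0.643
```

Run:
```python
from h import *
st(); snap('side','s_s',(130,250,330,384),3.8)
```

```text
t 22.2 p [0.4698 0.3181 0.0383] rv [-3.136   0.1325 -0.0026] F [-2.  -2.5  6.4] T [-0.52  0.87  0.05] op 0.643
```

View pics/s_s.png

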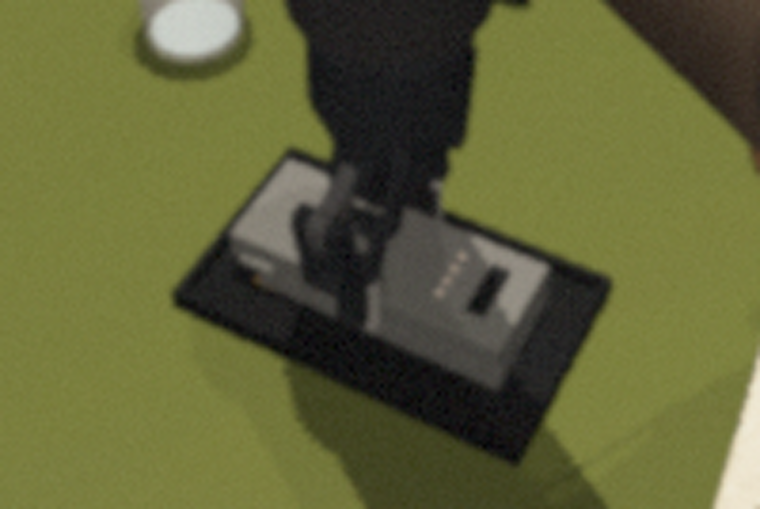

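Request:
move_arm(
  newtons=20,
  series=[
    [0.2,0,0,0,0,0,0],
    [0,0,0,0,0,0,0],
    [-0.5,0,0,0,0,0,0],
    [-1,0,0,0,0,0,0],
    [-1,0,0,0,0,0,0],
    [-1,0,0,-1.5,0,0,0],
    [-1,0,0,-4,0,0,0],
    [-1,0,0,-5,0,0,0],
    [-1,0,0,-5,0,0,0],
    [-1,0,0,0,0,0,0],
    [-1,0,0,0,0,0,0],
  ],
)

```text
t: 23.62
position: [0.4693, 0.3176, 0.1935]
tcp_rot: [-3.135, 0.133, -0.003]
force: [-0.3, -0.1, -0.0]
opening: 1.001
```

Run:
```python
from h import *
st(); snap('side','t_s',None,1.5); snap('top','t_t',None,1.5); snap('wrist','t_w',None,1.5)
```

```text
t 23.625 p [0.4693 0.3176 0.1935] rv [-3.1352  0.1327 -0.0028] F [-0.3 -0.1 -0. ] T [0.   0.02 0.01] op 1.001
```

View pics/t_s.png

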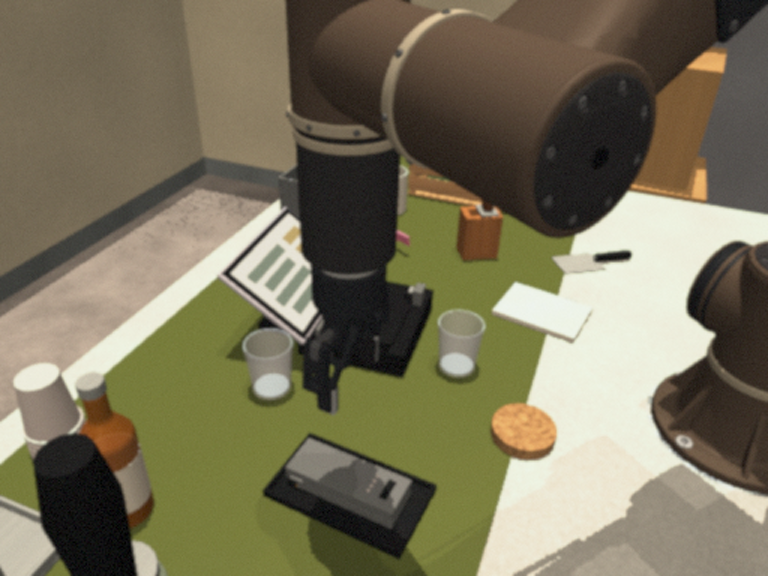

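View pics/t_w.png

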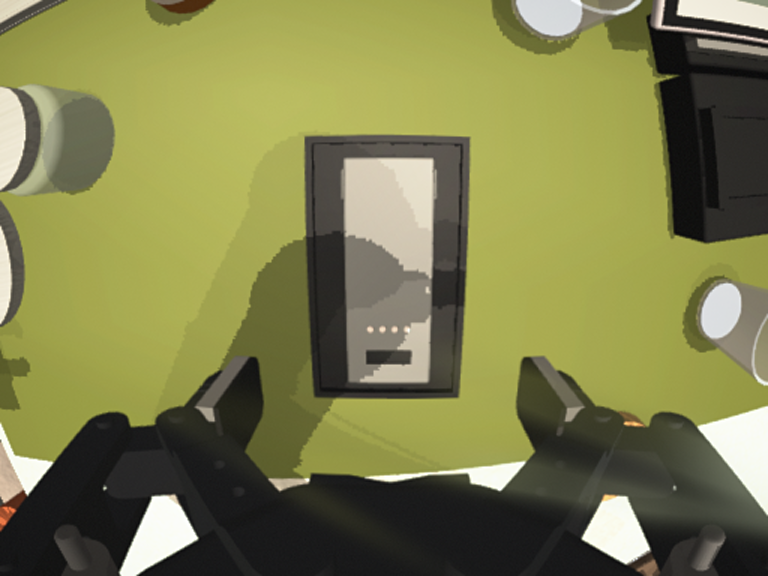

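View pics/t_t.png

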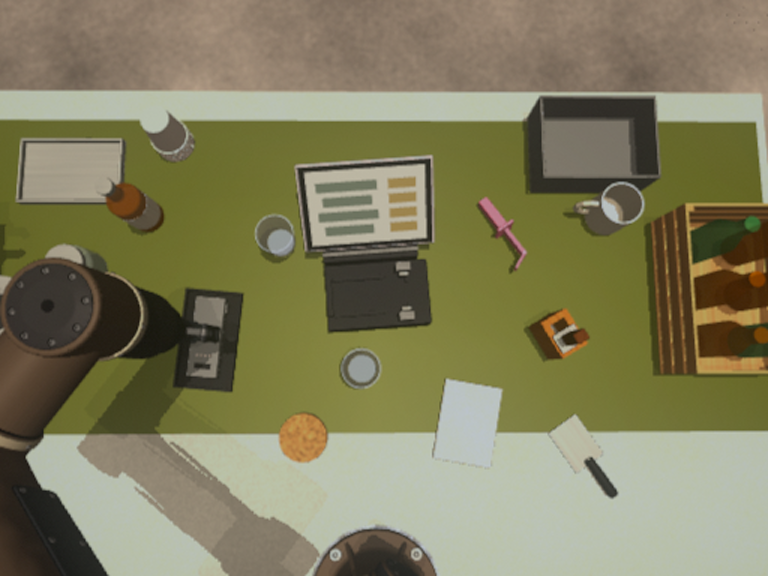

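Run:
```python
from bench import bot
print(bot.finish_job())
```

```text
the job is handed in; nothing more can be done
None
```

The job is handed in at about 23.8 s of the 61 s allowed, and the pictures and readings taken just before showed every step done as asked. The hand-in itself reports no verdict.

- **Prying:** I set the bar's heel on the ledge and leaned it back until the pack sprang past its catches. The lip stayed about 12 mm up after the bar was lowered, and the fingers did not touch the pack until then.
- **Bar:** It hangs upright in its holder again, with the guard plate on the rim, and I did not touch the pink look-alike.
- **Pack:** It lies flat and right side up in the charging tray, inside all four walls. Contact came within 0.1 mm of the expected height, and I let go only once it was resting there.
- **Cups and forces:** Both cups show at the same top-camera pixels as at the start. The force readings between moves stayed around 10 N or below.
- **Disagreements:** The top and wrist cameras differed by about 4 mm on the bar's handle and 2 to 3 mm on the dock's centre line. Both were within the available play. While I lowered the bar into the holder it was about 2 to 3 mm off centre, so I corrected it before letting go.

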